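# Make up two fixing kits at the metalwork bench

### The job

Make up the two fixing kits in the plywood trays, one part to a bay: the hex bolt (upright on its head, as it stands now) and the large hex nut go into the tray with two bays, and the thick round collar, the angle bracket and the small hex nut go into the tray with three bays, in any order. Each part must lie flat on the floor of its bay the same way up as it is now, and the square washer, the pipe stub and the bar offcut, which belong to neither kit, stay where they are on the bench.

Things in the scene. Friction and masses are not known exactly. Their poses are not given: they have to be found in the camera images.
- bolt: Origin at the centre of its underside, z up along its axis. Heavy steel hex bolt standing on its head, shank up, about 0.4 kg. Head: hexagon 46 mm across flats (53 mm across corners), 19 mm high. Shank: round, 30 mm diameter, from 19 to 65 mm height.
- large_nut: Origin at the centre of its underside, z up along its axis. Large steel hex nut lying flat: 46 mm across flats, 53 mm across corners, 24 mm high, bore 30 mm; about 0.2 kg. Its x axis is square to one pair of flats (others every 60 degrees).
- small_nut: Origin at the centre of its underside, z up along its axis. Small steel hex nut lying flat: 30 mm across flats, 35 mm across corners, 16 mm high, bore 19 mm; about 0.06 kg. Its x axis is square to one pair of flats (others every 60 degrees).
- collar: Origin at the centre of its underside, z up along its axis. Thick-walled round steel collar standing on end: 42 mm outside diameter, 26 mm bore, 35 mm high; about 0.22 kg.
- bracket: Steel angle bracket, L-shaped, about 0.19 kg: a square foot 45 x 45 mm, 8 mm thick, lying flat, and an upright leg 8 mm thick, 45 mm wide (along y), 47 mm high in all. Origin at the centre of the foot's underside, z up. The leg stands on the -x edge of the foot: its middle plane is at x = -18.5 mm, its faces square to x, so it can be pinched across its 8 mm thickness above the foot.
- square_washer: Origin at the centre of its underside, z up along its axis. Not part of a kit, leave alone: flat square steel washer 50 x 50 mm, 10 mm thick, with an 18 mm square hole.
- pipe_stub: Origin at the centre of its underside, z up along its axis. Not part of a kit, leave alone: thin-walled steel pipe stub standing on end, 34 mm outside diameter, 27 mm bore, 60 mm high (thinner and taller than the collar).
- bar_offcut: Not part of a kit, leave alone: short flat steel bar 60 mm (along x) x 25 mm (along y) x 12 mm, lying flat. Origin at the centre of its underside.
- tray2: Fixed open plywood tray with two equal bays in a row, 144 x 112 mm outside, 18 mm high, floor 3 mm and walls and partitions 4 mm thick. Origin at the centre of its underside; x runs along the row of bays, z up. Each bay is 66 mm (along x) by 104 mm (along y) inside; bay centres at x = -35 and +35 mm, y = 0. It lies to the left or right of the stock, the other tray on the other side.
- tray3: Fixed open plywood tray with three equal bays in a row, 214 x 112 mm outside, 18 mm high, floor 3 mm and walls and partitions 4 mm thick. Origin at the centre of its underside; x runs along the row of bays, z up. Each bay is 66 mm (along x) by 104 mm (along y) inside; bay centres at x = -70, 0 and +70 mm, y = 0. It lies to the left or right of the stock, the other tray on the other side.
Not all that is in view belongs to the job. What is shaped like the small_nut but black, pink or red is not meant.

How it is judged:
At the end, for the whole second after the job is handed in: Bolt and large nut in separate bays of the two-bay tray; collar, bracket and small nut in separate bays of the three-bay tray; each on the tray's floor (within 4 mm), within 26 mm of its bay's centre along the row and 45 mm across it, same way up, tilted under 0.12 rad, at rest (((x of bolt in the frame of tray2 between -0.061 and -0.009 m and x of large_nut in the frame of tray2 between 0.009 and 0.061 m) or (x of bolt in the frame of tray2 between 0.009 and 0.061 m and x of large_nut in the frame of tray2 between -0.061 and -0.009 m)) and y of bolt in the frame of tray2 between -0.045 and 0.045 m and z of bolt in the frame of tray2 between -0.002 and 0.007 m and angle between each of bolt, large_nut, collar, bracket, small_nut's own z axis and vertical below 0.12 rad and linear speed of each of bolt, large_nut, collar, bracket, small_nut below 0.02 m/s and angular speed of each of bolt, large_nut, collar, bracket, small_nut below 0.2 rad/s and y of large_nut in the frame of tray2 between -0.045 and 0.045 m and z of large_nut in the frame of tray2 between -0.002 and 0.007 m and ((x of collar in the frame of tray3 between -0.096 and -0.044 m and x of bracket in the frame of tray3 between -0.026 and 0.026 m and x of small_nut in the frame of tray3 between 0.044 and 0.096 m) or (x of collar in the frame of tray3 between -0.096 and -0.044 m and x of bracket in the frame of tray3 between 0.044 and 0.096 m and x of small_nut in the frame of tray3 between -0.026 and 0.026 m) or (x of collar in the frame of tray3 between -0.026 and 0.026 m and x of bracket in the frame of tray3 between -0.096 and -0.044 m and x of small_nut in the frame of tray3 between 0.044 and 0.096 m) or (x of collar in the frame of tray3 between -0.026 and 0.026 m and x of bracket in the frame of tray3 between 0.044 and 0.096 m and x of small_nut in the frame of tray3 between -0.096 and -0.044 m) or (x of collar in the frame of tray3 between 0.044 and 0.096 m and x of bracket in the frame of tray3 between -0.096 and -0.044 m and x of small_nut in the frame of tray3 between -0.026 and 0.026 m) or (x of collar in the frame of tray3 between 0.044 and 0.096 m and x of bracket in the frame of tray3 between -0.026 and 0.026 m and x of small_nut in the frame of tray3 between -0.096 and -0.044 m)) and y of collar in the frame of tray3 between -0.045 and 0.045 m and z of collar in the frame of tray3 between -0.002 and 0.007 m and y of bracket in the frame of tray3 between -0.045 and 0.045 m and z of bracket in the frame of tray3 between -0.002 and 0.007 m and y of small_nut in the frame of tray3 between -0.045 and 0.045 m and z of small_nut in the frame of tray3 between -0.002 and 0.007 m); the robot touches nothing.
It fails at once if the square washer is moved by more than 20 mm (distance of square_washer from where it was at the start of the episode above 0.02 m).
It fails at once if the pipe stub is moved by more than 20 mm (distance of pipe_stub from where it was at the start of the episode above 0.02 m).
It fails at once if the bar offcut is moved by more than 20 mm (distance of bar_offcut from where it was at the start of the episode above 0.02 m).
It also fails if it takes over 144 s, if anything falls off the work surface, if the arm or the gripper's body presses on something with over 40 N, if the wrist force passes 120 N, or if a joint passes its speed limit or range.

### The arm

A 7-joint arm with a two-finger parallel gripper is mounted at the origin on the work surface. World frame = base frame: x ahead of the robot, y to its left, z up, the work surface at z = 0. Lengths are in m, angles in rad, forces in N, time in s.
With the tool pointing down it reaches from about 0.425 to 0.825 m from the base axis. Payload 3.6 kg.
Tool frame: the origin (TCP) lies on the front face of the gripper's body, between the roots of the fingers; the fingertips stand 73 mm ahead of it and the grasp point (between the pads) lies 54 mm ahead of it (bot.tcp_to_grasp is the distance from the TCP to the grasp point, in m); z points along the fingers, y is the direction in which the jaws open and shut (so a half turn about z gives the same grasp; the last joint's range is limited). The gripper opens to 85 mm and grips with 20 to 120 N. Pads are 22 mm wide; open, the fingers measure 114 mm over their backs; the gripper's body (76 mm by 85 mm) begins 54 mm behind the grasp point. The pads swing forward as they close: fully open they stand 13 mm farther back than shut.
Start: joints at [1.196, 0.615, -0.013, 1.423, 0.008, 1.103, -0.04], TCP at [0.222, -0.611, 0.304] pointing down, gripper open.
Joint ranges: [-3.12, 3.12], [-0.3, 2.06], [-1.34, 1.32], [0.26, 2.42], [-1.36, 4.5], [0.01, 1.98], [-2.84, 2.84]. Speed limits (rad/s): [2.79, 2.79, 3.14, 3.14, 3.14, 3.14, 3.14].

### API

Orientations are given as a unit quaternion [w, x, y, z].
In Python, from cell import bot gives the robot as it stands.
- The arm moves only by the tool drive_tool, never from a script. Its argument "deltas" is a list of rows, each a list of 7 numbers: the turn, a rotation vector about the tool's x, y, z scaled (see below), then the shift along the tool's x, y, z scaled (see below), then the opening, from -1 (shut) to 1 (fully open). In form: [[ax, ay, az, dx, dy, dz, grip], ...]. A call has 1 to 20 rows; each row shifts and turns the pose as measured when the row begins, along the tool's axes as they then stand; what a row does not reach is not made up. The controller multiplies each number of a shift by 20 mm and each number of a turn by 0.15 rad. A row lasts 1/10 s, in which the tool goes at most 50 mm and 8.59 degrees, less where a joint would pass 70% of its speed; a pose out of reach is approached as far as the arm can. A call with a number of a shift or a turn outside -1 to 1 is refused whole. A call with a gripper value outside its range is refused whole. The fingers move at their own pace and stop on an object; "newtons" is the grip in N (left out, the last holds). Time passes only in rows, so rows that do not move let the fingers close. It gives the time, the measured TCP pose, the force and the opening at its end, in the units of the state.
- bot.observe(): the state, without advancing time (a new reading comes with each control period).
- bot.camera(name): name is "side" or "top"; returns the picture (400x640x3 uint8, red, green, blue); there is no depth.
- bot.camera_model(name): a dict with "mtx" (3x3 intrinsics, pixels), "pose" (4x4, takes a point from camera to world coordinates). Camera axes: x right, y up, looking along -z (the intrinsics and any distortion apply to the point x, -y, -z); pixel columns grow to the right and rows downward; lengths in m; the calibration is good to about 2 mm. A picture is of the moment at which its call begins. camera_model takes no time and is no camera call.
- bot.hand_in(): hands the job in, once; it reports no verdict.
The state is a dict: "time": time; "joint_pos": joint angles; "joint_vel": joint speeds; "tau": joint torques, N m; "ee_pos": TCP position; "eef_rot": TCP orientation; "wrist_force": force on the tool from outside, world axes, zero at the start; "ft_torque": the same for the moment, N m; "gripper_width": finger opening in m.
Only numpy, scipy, OpenCV 4.12 (cv2) and the standard library are available. Lean on these libraries where they do the work, as an engineer would, in place of code of your own. Each camera call takes 0.05 s, during which the arm holds its last target.

## Working session

There is one attempt and no reset: what is moved stays moved. The work goes in short steps, Python scripts to look and compute and a tool call to move; the robot and the scene stay as the last step left them, time stands still between calls to the robot, and variables do not carry over. Pictures are saved under pics/ and viewed, and the job is handed in when it is done.

Besides the shell and the picture viewer there is one more tool, called after "Request:" as name([rows], argument=value, ...), one row to a line, values as JSON. drive_tool: Moves the arm, as the interface text tells. Its arguments: {"type":"object","properties":{"deltas":{"type":"array","items":{"type":"array","items":{"type":"number"}}},"newtons":{"type":"number"}},"required":["deltas"]}

```bash
mkdir -p pics; ls
python3 - <<'E'
from cell import bot
import cv2,numpy as np
o=bot.observe()
for k,v in o.items(): print(k,np.round(v,4))
for n in('top','side'):
    im=bot.camera(n); cv2.imwrite(f'pics/{n}0.png',im[:,:,::-1])
    m=bot.camera_model(n); print(n,np.round(m['mtx'],2).tolist(),np.round(m['pose'],4).tolist(),[k for k in m])
print(bot.tcp_to_grasp)
E
```

```text
pics
time 0.0
joint_pos [ 1.1965  0.6159 -0.0126  1.4249  0.0081  1.1034 -0.0404]
joint_vel [ 0.0025  0.0009 -0.001   0.0003  0.0006 -0.0011 -0.0001]
tau [ 4.00000e-04 -4.69219e+01  2.59200e-01 -1.71033e+01  1.00000e-02
  9.70000e-03  0.00000e+00]
ee_pos [ 0.2213 -0.6105  0.3027]
eef_rot [-1.300e-03  9.849e-01  1.731e-01 -2.000e-04]
wrist_force [ 0.3257 -0.7533 -0.0444]
ft_torque [ 0.0433 -0.047   0.0148]
gripper_width 0.0856
top [[491.26, 0.0, 320.02], [0.0, 491.26, 198.98], [0.0, 0.0, 1.0]] [[-0.0046, 0.9978, -0.0665, 0.4978], [-1.0, -0.0041, 0.0077, -0.0154], [0.0074, 0.0665, 0.9978, 1.2604], [0.0, 0.0, 0.0, 1.0]] ['mtx', 'pose']
side [[422.33, 0.0, 325.3], [0.0, 422.33, 199.12], [0.0, 0.0, 1.0]] [[0.9574, 0.1787, -0.2267, 0.4098], [-0.2879, 0.5335, -0.7953, -0.6603], [-0.0212, 0.8267, 0.5622, 0.4882], [0.0, 0.0, 0.0, 1.0]] ['mtx', 'pose']
0.0539
```

View pics/top0.png

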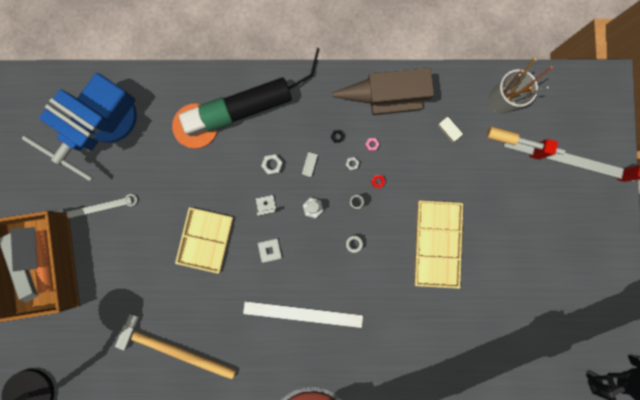

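View pics/side0.png

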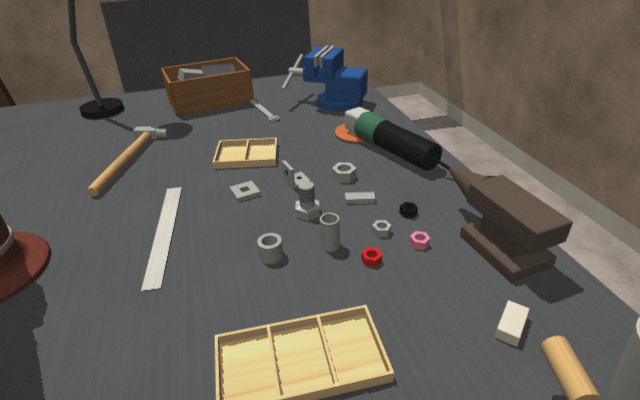

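The top view shows the stock between (255,130) and (385,260), tray2 at (205,240) and tray3 at (440,244). Next I'll zoom in.

Run:
```python
import cv2
im=cv2.imread('pics/top0.png'); c=im[125:275,235:395]; cv2.imwrite('pics/topc.png',cv2.resize(c,None,fx=4,fy=4,interpolation=cv2.INTER_CUBIC)[:600])
im=cv2.imread('pics/side0.png'); c=im[150:290,210:440]; cv2.imwrite('pics/sidec.png',cv2.resize(c,None,fx=3.4,fy=3.4,interpolation=cv2.INTER_CUBIC))
```

```text
(no output)
```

View pics/topc.png

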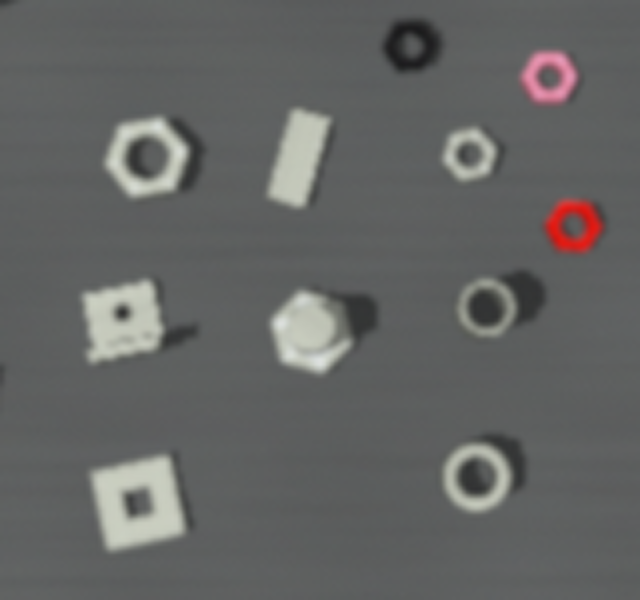

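View pics/sidec.png

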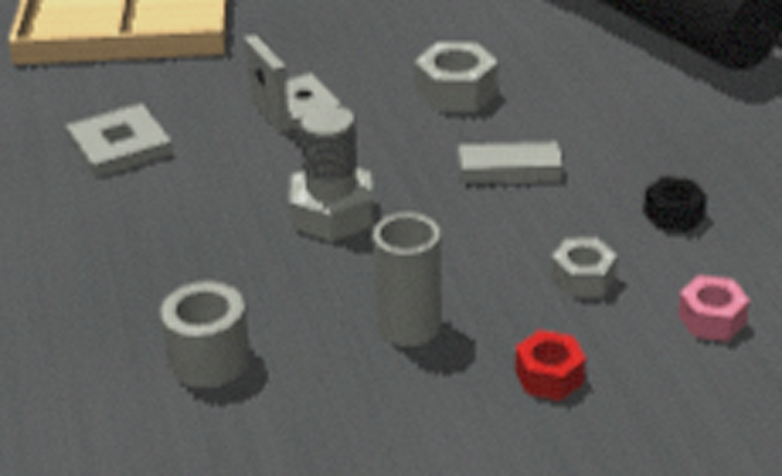

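Candidates (top-view pixels):
- **Small nut:** steel one at (352,163). Black (338,136), pink (372,144) and red (378,181) are excluded by colour.
- **Collar:** (355,243). The pipe stub at (357,202) is thinner and taller, so it's excluded.
- **Large nut:** (272,164).
- **Bolt:** (312,208).
- **Bracket:** (265,205), leg on the robot side. The washer (269,250) and bar (310,164) stay.

The close crops confirm these choices. Now the measurements.

```bash
cat > h.py <<'E'
import cv2,numpy as np
from cell import bot
M={n:bot.camera_model(n) for n in('top','side')}
def ray(n,px):
    K=M[n]['mtx'];P=np.array(M[n]['pose']);d=np.linalg.inv(K)@[px[0],px[1],1.]
    d=P[:3,:3]@np.array([d[0],-d[1],-d[2]]); return P[:3,3],d/np.linalg.norm(d)
def plane(n,px,z):
    o,d=ray(n,px); return o+d*(z-o[2])/d[2]
def proj(n,p):
    P=np.array(M[n]['pose']);c=P[:3,:3].T@(np.array(p)-P[:3,3]);c=M[n]['mtx']@np.array([c[0],-c[1],-c[2]]);return c[:2]/c[2]
def tri(a,b):
    o1,d1=ray('top',a);o2,d2=ray('side',b)
    s=np.linalg.lstsq(np.c_[d1,-d2],o2-o1,rcond=None)[0]
    p,q=o1+s[0]*d1,o2+s[1]*d2; return (p+q)/2,np.linalg.norm(p-q)
E
python3 - <<'E'
from h import *
for n,box in(('top',(235,125,395,275)),('side',(210,150,440,290))):
    im=cv2.imread(f'pics/{n}0.png');hsv=cv2.cvtColor(im,cv2.COLOR_BGR2HSV)
    x0,y0,x1,y1=box
    for t in (120,165):
        m=((hsv[...,2]>t)&(hsv[...,1]<60)).astype(np.uint8);m2=np.zeros_like(m);m2[y0:y1,x0:x1]=m[y0:y1,x0:x1]
        cs,_=cv2.findContours(m2,cv2.RETR_EXTERNAL,cv2.CHAIN_APPROX_NONE)
        print(n,t)
        for c in cs:
            if cv2.contourArea(c)<15: continue
            mo=cv2.moments(c);r=cv2.minAreaRect(c);print(np.round([mo['m10']/mo['m00'],mo['m01']/mo['m00'],mo['m00']],1),'bb',cv2.boundingRect(c),np.round(r[1],1),round(r[2],1))
    # tray
    m=((hsv[...,1]>60)&(hsv[...,0]>12)&(hsv[...,0]<32)&(hsv[...,2]>120)).astype(np.uint8)
    m=cv2.morphologyEx(m,cv2.MORPH_CLOSE,np.ones((5,5)))
    cs,_=cv2.findContours(m,cv2.RETR_EXTERNAL,cv2.CHAIN_APPROX_NONE)
    for c in cs:
        if cv2.contourArea(c)>1000: print('tray',cv2.contourArea(c),cv2.boxPoints(cv2.minAreaRect(c)).round(1).tolist(), cv2.approxPolyDP(cv2.convexHull(c),6,True)[:,0].tolist())
E
```

```text
top 120
[268.9 250.2 407. ] bb (257, 238, 24, 25) [21.5 20.9] 77.5
[353.7 244.  210.5] bb (346, 236, 17, 17) [16. 16.] 90.0
[311.4 207.9 271. ] bb (302, 197, 21, 22) [19.1 18.4] 45.0
[356.1 201.6 139. ] bb (349, 195, 15, 14) [13.4 13.4] 45.0
[265.1 204.7 296.5] bb (255, 195, 21, 21) [17.7 20. ] 78.7
[351.7 163.  121. ] bb (345, 157, 14, 13) [12. 13.] 90.0
[271.  163.9 299. ] bb (261, 154, 21, 21) [20. 20.] 90.0
[309.  164.  222.5] bb (302, 152, 16, 25) [10.5 24.1] 16.7
top 165
[269.  250.3 338.5] bb (258, 240, 23, 22) [19.6 19.2] 77.5
[353.8 244.  164. ] bb (347, 237, 15, 15) [14. 14.] 90.0
[310.9 208.  197. ] bb (303, 198, 19, 20) [17.  16.3] 45.0
[265.1 204.5 237.5] bb (256, 196, 19, 19) [16.1 17.3] 78.7
[351.9 163.   83.5] bb (346, 158, 12, 11) [10. 11.] 90.0
[271.1 163.9 244. ] bb (262, 155, 19, 19) [18. 18.] 90.0
[309.1 164.  166.5] bb (303, 153, 14, 23) [ 8.7 22.1] 16.4
tray 1022.5 [[-11.899999618530273, 217.1999969482422], [47.0, 210.39999389648438], [58.900001525878906, 314.79998779296875], [0.10000000149011612, 321.6000061035156]] [[46, 211], [58, 312], [0, 321], [0, 218]]
t
[... 1336 characters left out ...]
5.0
[343.6 167.5 153.5] bb (333, 163, 23, 10) [ 9. 22.] 90.0
tray 1736.5 [[539.0999755859375, 342.1000061035156], [564.4000244140625, 328.79998779296875], [599.0999755859375, 395.0], [573.7999877929688, 408.20001220703125]] [[542, 342], [564, 337], [599, 395], [569, 399]]
tray 12331.5 [[203.5, 336.5], [379.29998779296875, 301.29998779296875], [394.70001220703125, 378.29998779296875], [218.89999389648438, 413.3999938964844]] [[393, 370], [291, 399], [216, 399], [214, 338], [366, 305]]
tray 1595.0 [[211.8000030517578, 139.8000030517578], [276.0, 136.6999969482422], [277.29998779296875, 164.3000030517578], [213.1999969482422, 167.39999389648438]] [[276, 137], [273, 164], [214, 167], [219, 140]]
```

```bash
cat > m.py <<'E'
from h import *
def r3(p): return np.round(np.asarray(p)*1000,1).tolist()
for n,a,b in(('collar',(353.8,244),(268.9,240.4)),('small',(351.8,163),(381.4,224.9)),('large',(271.1,163.9),(343.6,167.5)),('boltshank',(313.2,206.5),(306.2,185.3)),('washer',(269,250.3),(244.1,188.8)),('bar',(309.1,164),(359.4,195.2))):
    p,g=tri(a,b);print(n,r3(p),'gap',round(g*1000,1),'r',round(np.hypot(*p[:2]),3))
im=cv2.imread('pics/top0.png');S=8
up=cv2.resize(im,None,fx=S,fy=S,interpolation=cv2.INTER_CUBIC);hsv=cv2.cvtColor(up,cv2.COLOR_BGR2HSV)
m=((hsv[...,2]>125)&(hsv[...,1]<60)).astype(np.uint8)
cs,_=cv2.findContours(m,cv2.RETR_EXTERNAL,cv2.CHAIN_APPROX_NONE)
hs={'small':(351.8,163,.016),'large':(271,164,.024),'bolthead':(311.5,208,.019),'collar':(353.8,244,.035),'bracket':(265,204.7,.008)}
for c in cs:
    A=cv2.contourArea(c)/S/S
    if A<80: continue
    mo=cv2.moments(c);u,v=[(mo[k]/mo['m00']+.5)/S-.5 for k in('m10','m01')]
    for k,(a,b,z) in hs.items():
        if abs(u-a)<4 and abs(v-b)<4:
            w=np.array([plane('top',((q[0]+.5)/S-.5,(q[1]+.5)/S-.5),z)[:2] for q in c[:,0]])
            ctr=plane('top',(u,v),z)[:2]; d=w-ctr; th=np.arctan2(d[:,1],d[:,0]);r=np.hypot(d[:,0],d[:,1])
            f6=(r*np.exp(-6j*th)).mean(); # corner dir = -arg/6
            ca=(np.degrees(-np.angle(f6)/6)) 
            wid=[round(1000*np.ptp(w@[np.cos(t),np.sin(t)]),1) for t in np.radians(ca+np.array([0,30]))]
            rr=cv2.minAreaRect((w*1000).astype(np.float32))
            print(k,r3(ctr),'cornerdir deg',round(ca,1),'mod60; w corner,flat',wid,'amp',round(abs(f6)*1e3,2),'rect',np.round(rr[0],1),np.round(rr[1],1),round(rr[2],1))
hsv=cv2.cvtColor(im,cv2.COLOR_BGR2HSV)
E
python3 m.py
python3 - <<'E'
import cv2
im=cv2.imread('pics/top0.png')
a=cv2.resize(im[190:290,165:245],None,fx=6,fy=6,interpolation=cv2.INTER_CUBIC);b=cv2.resize(im[190:290,405:475],None,fx=6,fy=6,interpolation=cv2.INTER_CUBIC)
import numpy as np
cv2.imwrite('pics/trays.png',np.hstack([a,b])[:,:800] if 0 else cv2.resize(np.hstack([a,b]),(750,500)))
s=cv2.imread('pics/side0.png')
cv2.imwrite('pics/brk.png',np.hstack([cv2.resize(s[150:210,270:330],None,fx=6,fy=6,interpolation=cv2.INTER_CUBIC),cv2.resize(im[185:230,245:290],None,fx=8,fy=8,interpolation=cv2.INTER_CUBIC)]))
E
```

```text
collar [467.1, -108.2, 36.1] gap 0.3 r 0.479
small [672.1, -106.4, 17.6] gap 0.2 r 0.68
large [669.4, 98.4, 26.0] gap 0.0 r 0.677
boltshank [559.2, -7.9, 66.2] gap 0.2 r 0.559
washer [451.4, 104.6, 11.8] gap 0.1 r 0.463
bar [670.5, 2.5, 13.7] gap 0.0 r 0.671
collar [466.9, -107.8] cornerdir deg 17.2 mod60; w corner,flat [np.float64(43.1), np.float64(43.0)] amp 0.05 rect [ 466.8 -108.2] [42.  42.7] 89.5
bolthead [557.8, -3.1] cornerdir deg 16.6 mod60; w corner,flat [np.float64(55.2), np.float64(49.8)] amp 2.69 rect [557.   -3.3] [49.5 48.5] 44.8
bracket [567.1, 115.3] cornerdir deg 21.8 mod60; w corner,flat [np.float64(51.3), np.float64(58.9)] amp 0.84 rect [567.  116.2] [46.6 51.9] 11.7
small [672.2, -106.3] cornerdir deg -17.4 mod60; w corner,flat [np.float64(35.9), np.float64(33.1)] amp 0.73 rect [ 672.1 -106.3] [35.3 32.6] 40.7
large [669.8, 98.8] cornerdir deg -20.4 mod60; w corner,flat [np.float64(55.3), np.float64(49.5)] amp 1.71 rect [669.9  98.8] [49.4 54.2] 10.5
```

View pics/trays.png

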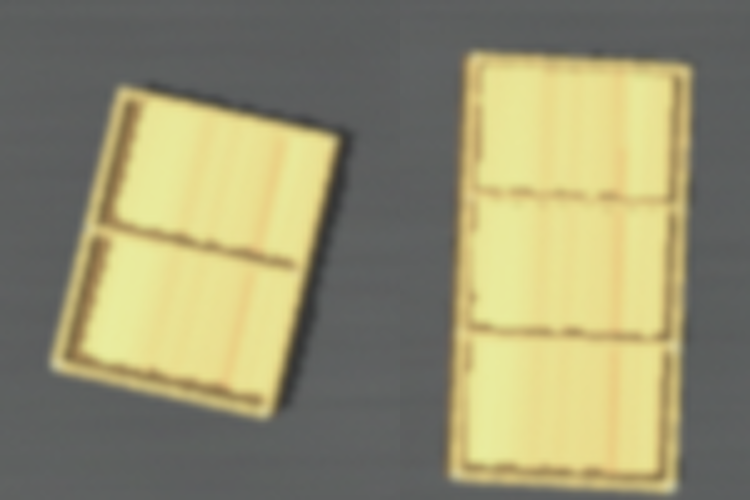

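View pics/brk.png

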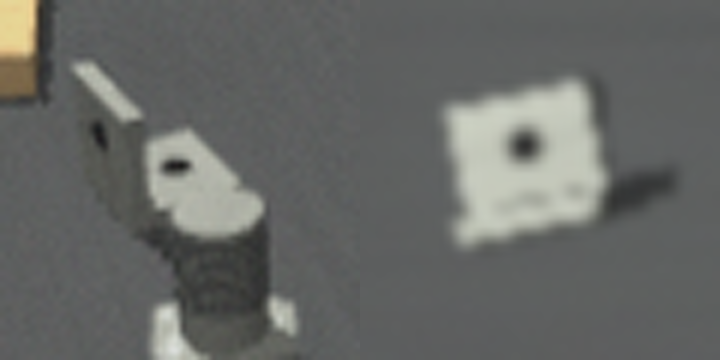

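```bash
cat > m2.py <<'E'
from h import *
def r3(p): return np.round(np.asarray(p)*1000,1).tolist()
def t(X,Y): return (245+(X-360+.5)/8-.5,185+(Y+.5)/8-.5)
def s(X,Y): return (270+(X+.5)/6-.5,150+(Y+.5)/6-.5)
for a,b in((t(456,230),s(86,64)),(t(602,203),s(135,120))):
    p,g=tri(a,b);print('leg top end',r3(p),round(g*1e3,1), r3(plane('top',a,.047)))
for n,c in(('tray2',[(120,87),(342,133),(272,417),(53,367)]),('tray3',[(468,54),(692,66),(676,487),(450,478)])):
    x0=165 if n=='tray2' else 405-80
    px=[(x0+(X+.5)/5-.5,190+(Y+.5)/5-.5) for X,Y in c]
    w=np.array([plane('top',p,.018)[:2] for p in px])
    L=[np.linalg.norm(w[i]-w[(i+1)%4])*1000 for i in range(4)]
    ax=(w[0]+w[1]-w[2]-w[3]);ax/=np.linalg.norm(ax); ct=w.mean(0)
    print(n,'sides',np.round(L),'centre',r3(ct),'row axis deg',round(np.degrees(np.arctan2(ax[1],ax[0])),1))
    for d in ([-.035,.035] if n=='tray2' else [-.07,0,.07]): p=ct+ax*d;print('  bay',d,r3(p),'r',round(np.hypot(*p),3))
    print(np.round(px,1).tolist())
    if n=='tray2':
        for i,sp in((0,(276,137)),(3,(219,139.5))):pass
    for i in range(4): print('  side proj of rim corner',np.round(proj('side',[*w[i],.018]),1))
E
python3 m2.py
python3 - <<'E'
import cv2,numpy as np
s=cv2.imread('pics/side0.png')
cv2.imwrite('pics/st.png',cv2.resize(s[125:180,200:290],None,fx=8,fy=8,interpolation=cv2.INTER_CUBIC))
E
```

```text
leg top end [544.5, 131.7, 48.9] 1.6 [543.8, 132.1, 47.0]
leg top end [552.4, 86.8, 49.1] 1.1 [551.9, 87.1, 47.0]
tray2 sides [115. 146. 113. 144.] centre [479.1, 267.6] row axis deg -13.1
  bay -0.035 [445.0, 275.5] r 0.523
  bay 0.035 [513.2, 259.6] r 0.575
[[188.6, 207.0], [233.0, 216.2], [219.0, 273.0], [175.2, 263.0]]
  side proj of rim corner [276.6 138. ]
  side proj of rim corner [276.  159.9]
  side proj of rim corner [212.1 162.8]
  side proj of rim corner [219.2 140.9]
tray3 sides [114. 212. 114. 214.] centre [466.4, -324.5] row axis deg -3.5
  bay -0.07 [396.6, -320.3] r 0.51
  bay 0 [466.4, -324.5] r 0.568
  bay 0.07 [536.3, -328.8] r 0.629
[[418.2, 200.4], [463.0, 202.8], [459.8, 287.0], [414.6, 285.2]]
  side proj of rim corner [365.4 305.2]
  side proj of rim corner [394.2 374.6]
  side proj of rim corner [217.8 415.5]
  side proj of rim corner [214.4 335.4]
```

View pics/st.png

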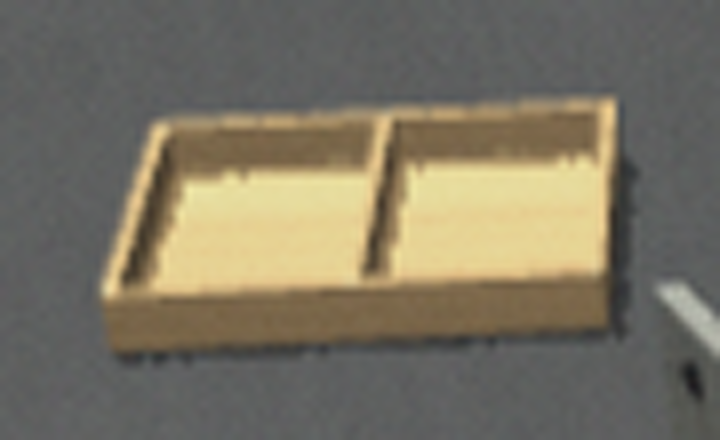

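```bash
cat > go.py <<'E'
# usage: go.py x y z jawdeg  (mm, world; nan to keep) : units still to go, in the tool frame
import sys,numpy as np
from scipy.spatial.transform import Rotation as R
from cell import bot
o=bot.observe();q=o['eef_rot'];r=R.from_quat([*q[1:],q[0]]);p=np.array(o['ee_pos'])
x,y,z,j=map(float,sys.argv[1:5])
T=r.as_matrix();yaw=np.degrees(np.arctan2(T[1,0],T[0,0]))
ty=j-90; ty=yaw+((ty-yaw+90)%180-90)
if len(sys.argv)>5: ty+=180*int(sys.argv[5])
G=R.from_euler('z',ty,degrees=True)*R.from_euler('x',180,degrees=True)
rv=(r.inv()*G).as_rotvec()/.15
tgt=np.array([x,y,z])/1000;tgt=np.where(np.isnan(tgt),p,tgt)
print('t',round(o['time'],1),'p',np.round(p*1000,1),'yaw',round(yaw,1),'grip',round(o['gripper_width']*1000,1),'F',np.round(o['wrist_force'],1),'q7',round(o['joint_pos'][6],2))
print('turn units',np.round(rv,2),' shift units now',np.round(T.T@(tgt-p)/.02,2),' after turn',np.round(G.as_matrix().T@(tgt-p)/.02,2))
E
python3 go.py 467 -108 200 90
```

```text
t 0.1 p [ 221.3 -610.6  302.8] yaw 19.9 grip 85.2 F [ 0.1  0.6 -0.6] q7 -0.04
turn units [-0.02  0.    2.32]  shift units now [ 20.11 -19.43   5.19]  after turn [ 12.28 -25.13   5.14]
```

Request:
drive_tool([
  [0, 0, 0.8, 0, 0, 0, 0.6],
  [0, 0, 0.8, 0, 0, 0, 0.6],
  [0, 0, 0.7, 0, 0, 0, 0.6],
  [0, 0, 0, 0, 0, 0, 0.6],
], newtons=60)

```text
time: 0.5
ee_pos: [0.2208, -0.6093, 0.2999]
eef_rot: [-0.004, 1.0, -0.005, -0.001]
wrist_force: [0.2, 0.1, 1.2]
gripper_width: 0.0683
```

```bash
python3 go.py 467 -108 200 90
```

```text
t 0.5 p [ 220.8 -609.3  299.9] yaw -0.6 grip 68.3 F [0.2 0.1 1.2] q7 -0.35
turn units [-0.05  0.02 -0.07]  shift units now [ 12.07 -25.15   5.17]  after turn [ 12.31 -25.07   5.  ]
```

Request:
drive_tool([
  [0, 0, 0, 0.5, -1, 0.2, 0.6],
  [0, 0, 0, 0.5, -1, 0.2, 0.6],
  [0, 0, 0, 0.5, -1, 0.2, 0.6],
  [0, 0, 0, 0.5, -1, 0.2, 0.6],
  [0, 0, 0, 0.5, -1, 0.2, 0.6],
  [0, 0, 0, 0.5, -1, 0.2, 0.6],
  [0, 0, 0, 0.5, -1, 0.2, 0.6],
  [0, 0, 0, 0.5, -1, 0.2, 0.6],
  [0, 0, 0, 0.5, -1, 0.2, 0.6],
  [0, 0, 0, 0.5, -1, 0.2, 0.6],
  [0, 0, 0, 0.5, -1, 0.2, 0.6],
  [0, 0, 0, 0.5, -1, 0.2, 0.6],
  [0, 0, 0, 0.5, -1, 0.2, 0.6],
  [0, 0, 0, 0.5, -1, 0.2, 0.6],
  [0, 0, 0, 0.5, -1, 0.2, 0.6],
  [0, 0, 0, 0.5, -1, 0.2, 0.6],
  [0, 0, 0, 0.5, -1, 0.2, 0.6],
  [0, 0, 0, 0.5, -1, 0.2, 0.6],
  [0, 0, 0, 0.5, -1, 0.2, 0.6],
  [0, 0, 0, 0.5, -1, 0.2, 0.6],
])

```text
time: 2.5
ee_pos: [0.4189, -0.1918, 0.2159]
eef_rot: [-0.005, 1.0, 0.018, -0.004]
wrist_force: [0.2, 0.5, -0.3]
gripper_width: 0.0681
```

```bash
python3 go.py 467 -108 150 90
```

```text
t 2.5 p [ 418.9 -191.8  215.9] yaw 2.1 grip 68.1 F [ 0.2  0.5 -0.3] q7 -1.11
turn units [-0.07  0.05  0.25]  shift units now [ 2.58 -4.06  3.32]  after turn [ 2.4  -4.19  3.3 ]
```

Request:
drive_tool([
  [0, 0, 0.2, 0.5, -0.9, 0.6, 0.6],
  [0, 0, 0, 0.5, -0.9, 0.6, 0.6],
  [0, 0, 0, 0.5, -0.9, 0.6, 0.6],
  [0, 0, 0, 0.5, -0.9, 0.6, 0.6],
  [0, 0, 0, 0.3, -0.3, 0.6, 0.6],
  [0, 0, 0, 0, 0, 0, 0.6],
  [0, 0, 0, 0, 0, 0, 0.6],
])

```text
time: 3.2
ee_pos: [0.4663, -0.1064, 0.1538]
eef_rot: [-0.006, 1.0, 0.014, -0.003]
wrist_force: [0.0, -0.3, 0.1]
gripper_width: 0.0682
```

```bash
python3 go.py 467 -108 78 90
```

```text
t 3.2 p [ 466.3 -106.4  153.8] yaw 1.6 grip 68.2 F [ 0.  -0.3  0.1] q7 -1.29
turn units [-0.08  0.04  0.18]  shift units now [0.06 0.13 3.79]  after turn [0.04 0.08 3.79]
```

Request:
drive_tool([
  [-0.1, 0, 0.2, 0, 0.1, 0.9, 0.6],
  [0, 0, 0, 0, 0, 0.9, 0.6],
  [0, 0, 0, 0, 0, 0.9, 0.6],
  [0, 0, 0, 0, 0, 0.7, 0.6],
  [0, 0, 0, 0, 0, 0.3, 0.6],
  [0, 0, 0, 0, 0, 0, 0.6],
])

```text
time: 3.8
ee_pos: [0.4657, -0.1177, 0.0812]
eef_rot: [0.005, 1.0, -0.007, 0.0]
wrist_force: [0.5, 0.9, 0.3]
gripper_width: 0.0683
```

```bash
python3 go.py 467 -108 78 90; python3 -c "
from h import *
cv2.imwrite('pics/side1.png',cv2.resize(bot.camera('side')[100:300,150:450,::-1],None,fx=2.5,fy=2.5))"
```

```text
t 3.8 p [ 465.7 -117.7   81.2] yaw -0.8 grip 68.3 F [0.5 0.9 0.3] q7 -1.31
turn units [ 0.07 -0.   -0.09]  shift units now [ 0.06 -0.49  0.16]  after turn [ 0.06 -0.49  0.16]
```

View pics/side1.png

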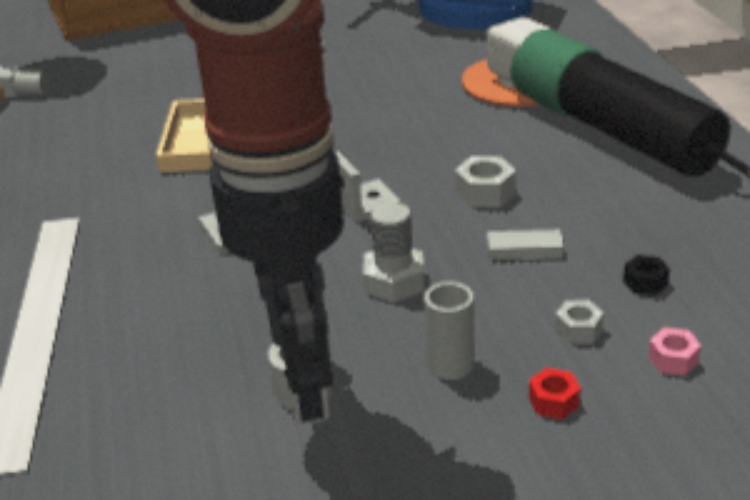

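The side view shows the jaws straddling the collar, but offset about 10 mm in y, so I'll correct that before closing.

Request:
drive_tool([
  [0, 0, 0, 0, -0.4, 0, 0.6],
  [0, 0, 0, 0, 0, 0, 0.6],
])

```text
time: 4.05
ee_pos: [0.4666, -0.11, 0.0829]
eef_rot: [0.006, 1.0, -0.007, 0.002]
wrist_force: [-0.2, 0.7, -0.0]
gripper_width: 0.0681
```

```bash
python3 go.py 467 -108 78 90
```

```text
t 4.0 p [ 466.6 -110.    82.9] yaw -0.8 grip 68.1 F [-0.2  0.7 -0. ] q7 -1.32
turn units [ 0.07 -0.02 -0.1 ]  shift units now [ 0.02 -0.1   0.24]  after turn [ 0.02 -0.1   0.25]
```

Request:
drive_tool([
  [0, 0, 0, 0, -0.1, 0.2, 0.6],
  [0, 0, 0, 0, 0, 0, -0.4],
  [0, 0, 0, 0, 0, 0, -0.4],
  [0, 0, 0, 0, 0, 0, -0.4],
  [0, 0, 0, 0, 0, 0, -0.4],
  [0, 0, 0, 0, 0, 0, -0.4],
  [0, 0, 0, 0, 0, 0, -0.4],
], newtons=60)

```text
time: 4.75
ee_pos: [0.4674, -0.1075, 0.0803]
eef_rot: [0.006, 1.0, -0.007, 0.003]
wrist_force: [-0.6, 0.1, 1.3]
gripper_width: 0.0405
```

```bash
python3 go.py 397 -320 200 86.5
```

```text
t 4.8 p [ 467.4 -107.5   80.3] yaw -0.7 grip 40.5 F [-0.6  0.1  1.3] q7 -1.33
turn units [ 0.08 -0.04  0.32]  shift units now [-3.34 10.74 -5.88]  after turn [-2.87 10.82 -5.98]
```

Request:
drive_tool([
  [0, 0, 0, 0, 0, -0.6, -0.6],
  [0, 0, 0, 0, 0, -1, -0.6],
  [0, 0, 0, 0, 0, -1, -0.6],
  [0, 0, 0.2, 0, 0.5, -1, -0.6],
  [0, 0, 0.1, -0.3, 1, -0.5, -0.6],
  [0, 0, 0, -0.3, 1, 0, -0.6],
  [0, 0, 0, -0.3, 1, 0, -0.6],
  [0, 0, 0, -0.3, 1, 0, -0.6],
  [0, 0, 0, -0.3, 1, 0, -0.6],
  [0, 0, 0, -0.3, 1, 0, -0.6],
  [0, 0, 0, -0.3, 1, 0, -0.6],
  [0, 0, 0, -0.3, 1, 0, -0.6],
  [0, 0, 0, -0.3, 1, 0, -0.6],
  [0, 0, 0, -0.3, 1, 0, -0.6],
  [0, 0, 0, 0, 0.3, 0, -0.6],
  [0, 0, 0, 0, 0, 0, -0.6],
])

```text
time: 6.35
ee_pos: [0.3877, -0.3234, 0.1731]
eef_rot: [0.004, 1.0, -0.029, -0.0]
wrist_force: [-0.3, -0.6, -2.5]
gripper_width: 0.0405
```

```bash
python3 go.py 397 -320 120 86.5
```

```text
t 6.3 p [ 387.7 -323.4  173.1] yaw -3.3 grip 40.5 F [-0.3 -0.6 -2.5] q7 -0.95
turn units [0.06 0.   0.02]  shift units now [ 0.45 -0.22  2.65]  after turn [ 0.45 -0.2   2.66]
```

Request:
drive_tool([
  [0, 0, 0, 0.4, -0.2, 0.7, -0.6],
  [0, 0, 0, 0, 0, 0.9, -0.6],
  [0, 0, 0, 0, 0, 0.9, -0.6],
  [0, 0, 0, 0, 0, 0.2, -0.6],
  [0, 0, 0, 0, 0, 0, -0.6],
])

```text
time: 6.85
ee_pos: [0.4016, -0.312, 0.1151]
eef_rot: [0.001, 1.0, -0.023, 0.001]
wrist_force: [0.5, 0.1, -2.8]
gripper_width: 0.0406
```

```bash
python3 go.py 397 -320 84.5 86.5
```

```text
t 6.8 p [ 401.6 -312.   115.1] yaw -2.7 grip 40.6 F [ 0.5  0.1 -2.8] q7 -0.96
turn units [ 0.02 -0.01  0.09]  shift units now [-0.21  0.41  1.53]  after turn [-0.2   0.41  1.53]
```

Request:
drive_tool([
  [0, 0, 0, -0.2, 0.4, 0.5, -0.6],
  [0, 0, 0, 0, 0, 0.5, -0.6],
  [0, 0, 0, 0, 0, 0.3, -0.6],
  [0, 0, 0, 0, 0, 0.1, -0.6],
  [0, 0, 0, 0, 0, 0, -0.6],
])

```text
time: 7.35
ee_pos: [0.3984, -0.3198, 0.0856]
eef_rot: [0.002, 1.0, -0.023, 0.002]
wrist_force: [0.3, 0.4, -2.4]
gripper_width: 0.0405
```

```bash
python3 go.py 397 -320 83.5 86.5
```

```text
t 7.3 p [ 398.4 -319.8   85.6] yaw -2.6 grip 40.5 F [ 0.3  0.4 -2.4] q7 -0.95
turn units [ 0.02 -0.02  0.11]  shift units now [-0.07  0.01  0.1 ]  after turn [-0.07  0.01  0.1 ]
```

Request:
drive_tool([
  [0, 0, 0, 0, 0, 0.1, -0.6],
  [0, 0, 0, 0, 0, 0.05, 0],
  [0, 0, 0, 0, 0, 0, 0.3],
  [0, 0, 0, 0, 0, 0, 0.3],
  [0, 0, 0, 0, 0, 0, 0.3],
  [0, 0, 0, 0, 0, -0.5, 0.3],
  [0, 0, 0, 0, 0, -1, 0.3],
  [0, 0, 0, 0, 0, -1, 0.3],
  [0, 0, 0, 0, 0, -1, 0.3],
  [0, 0, 0, 0, 0, -1, 0.3],
  [0, 0, 0, 0, 0, -0.5, 0.3],
  [0, 0, 0, 0, 0, 0, 0.3],
])

```text
time: 8.55
ee_pos: [0.3992, -0.3205, 0.1923]
eef_rot: [0.004, 1.0, -0.023, 0.005]
wrist_force: [0.5, -0.2, -0.3]
gripper_width: 0.0556
```

```bash
python3 go.py 672.2 -106.3 150 72.6;python3 -c "
from h import *
cv2.imwrite('pics/side2.png',bot.camera('side')[...,::-1])"
```

```text
t 8.6 p [ 399.2 -320.5  192.3] yaw -2.6 grip 55.6 F [ 0.5 -0.2 -0.3] q7 -0.95
turn units [ 0.04 -0.08  1.72]  shift units now [ 13.13 -11.34   2.17]  after turn [  9.82 -14.3    2.12]
```

View pics/side2.png

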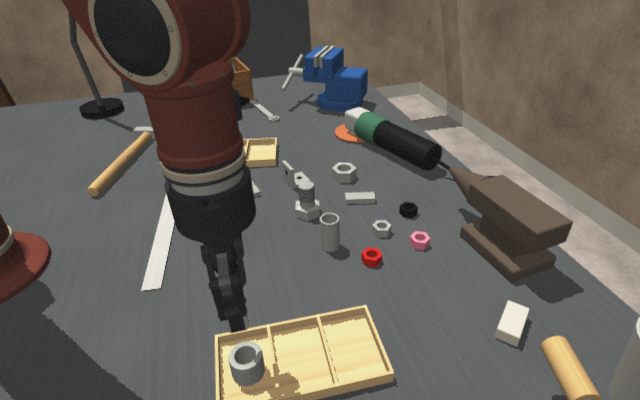

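The collar stands upright in the near (left) bay of tray3 at pixel (246,362). Next is the small nut.

Request:
drive_tool([
  [0, 0, 0.9, 0, 0, 0, 0.2],
  [0, 0, 0.8, 0, 0, 0, 0.2],
  [0, 0, 0, 0.65, -0.95, 0, 0.2],
  [0, 0, 0, 0.65, -0.95, 0, 0.2],
  [0, 0, 0, 0.65, -0.95, 0, 0.2],
  [0, 0, 0, 0.65, -0.95, 0, 0.2],
  [0, 0, 0, 0.65, -0.95, 0, 0.2],
  [0, 0, 0, 0.65, -0.95, 0, 0.2],
  [0, 0, 0, 0.65, -0.95, 0, 0.2],
  [0, 0, 0, 0.65, -0.95, 0, 0.2],
  [0, 0, 0, 0.65, -0.95, 0, 0.2],
  [0, 0, 0, 0.65, -0.95, 0, 0.2],
  [0, 0, 0, 0.65, -0.95, 0, 0.2],
  [0, 0, 0, 0.65, -0.95, 0, 0.2],
  [0, 0, 0, 0.65, -0.95, 0, 0.2],
  [0, 0, 0, 0.65, -0.95, 0, 0.2],
  [0, 0, 0, 0, 0, 0, 0.2],
  [0, 0, 0, 0, 0, 0, 0.2],
])

```text
time: 10.4
ee_pos: [0.6523, -0.1121, 0.1635]
eef_rot: [0.0, 0.987, -0.157, -0.018]
wrist_force: [0.6, -0.2, -0.3]
gripper_width: 0.051
```

```bash
python3 go.py 672.2 -106.3 110 72.6
```

```text
t 10.4 p [ 652.3 -112.1  163.5] yaw -18.1 grip 51.0 F [ 0.6 -0.2 -0.3] q7 -1.63
turn units [ 0.04  0.23 -0.08]  shift units now [ 0.95 -0.6   2.64]  after turn [ 0.86 -0.58  2.67]
```

Request:
drive_tool([
  [0, 0.2, 0, 0.9, -0.6, 0.3, 0.2],
  [0, 0, 0, 0, 0, 0.8, 0.2],
  [0, 0, 0, 0, 0, 0.9, 0.2],
  [0, 0, 0, 0, 0, 0.5, 0.2],
  [0, 0, 0, 0, 0, 0, 0.2],
  [0, 0, 0, 0, 0, 0, 0.2],
])

```text
time: 11.0
ee_pos: [0.6646, -0.1133, 0.1062]
eef_rot: [0.005, 0.987, -0.161, -0.01]
wrist_force: [-0.5, 0.1, 0.4]
gripper_width: 0.0512
```

```bash
python3 go.py 672.2 -106.3 77 72.6
```

```text
t 11.0 p [ 664.6 -113.3  106.2] yaw -18.5 grip 51.2 F [-0.5  0.1  0.4] q7 -1.64
turn units [ 0.09  0.12 -0.13]  shift units now [ 0.28 -0.47  1.45]  after turn [ 0.26 -0.45  1.46]
```

Request:
drive_tool([
  [0.1, 0.1, -0.1, 0.25, -0.45, 0, 0.2],
  [0, 0, 0, 0, 0, 0, 0.2],
])

```text
time: 11.2
ee_pos: [0.6727, -0.1067, 0.1069]
eef_rot: [-0.001, 0.988, -0.154, 0.0]
wrist_force: [-0.3, 1.2, 0.1]
gripper_width: 0.0514
```

```bash
python3 go.py 672.2 -106.3 77 72.6
```

```text
t 11.2 p [ 672.7 -106.7  106.9] yaw -17.7 grip 51.4 F [-0.3  1.2  0.1] q7 -1.63
turn units [-0.02  0.   -0.03]  shift units now [-0.03 -0.01  1.5 ]  after turn [-0.03 -0.01  1.5 ]
```

Request:
drive_tool([
  [0, 0, 0, 0, 0, 0.5, 0.2],
  [0, 0, 0, 0, 0, 0.5, 0.2],
  [0, 0, 0, 0, 0, 0.35, 0.2],
  [0, 0, 0, 0, 0, 0, 0.2],
  [0, 0, 0, 0, 0, 0, 0.2],
])

```text
time: 11.7
ee_pos: [0.6733, -0.1064, 0.0785]
eef_rot: [-0.002, 0.988, -0.153, 0.001]
wrist_force: [-0.7, 0.1, 0.2]
gripper_width: 0.0512
```

```bash
python3 go.py 672.2 -106.3 77 72.6
```

```text
t 11.7 p [ 673.3 -106.4   78.5] yaw -17.6 grip 51.2 F [-0.7  0.1  0.2] q7 -1.62
turn units [-0.02 -0.01 -0.03]  shift units now [-0.05  0.01  0.07]  after turn [-0.05  0.01  0.07]
```

Request:
drive_tool([
  [0, 0, 0, 0, 0, 0.05, -0.6],
  [0, 0, 0, 0, 0, 0, -0.6],
  [0, 0, 0, 0, 0, 0, -0.6],
  [0, 0, 0, 0, 0, 0, -0.6],
  [0, 0, 0, 0, 0, 0, -0.6],
  [0, 0, 0, 0, 0, 0, -0.6],
], newtons=50)

```text
time: 12.3
ee_pos: [0.6736, -0.1065, 0.0781]
eef_rot: [-0.001, 0.988, -0.153, 0.001]
wrist_force: [0.1, -0.6, -0.8]
gripper_width: 0.0283
```

```bash
python3 go.py 536 -329 170 72.6
```

```text
t 12.3 p [ 673.6 -106.5   78.1] yaw -17.6 grip 28.3 F [ 0.1 -0.6 -0.8] q7 -1.62
turn units [-0.02 -0.02 -0.03]  shift units now [-3.18 12.67 -4.65]  after turn [-3.24 12.67 -4.6 ]
```

Request:
drive_tool([
  [0, 0, 0, 0, 0, -0.5, -0.8],
  [0, 0, 0, 0, 0, -1, -0.8],
  [0, 0, 0, 0, 0, -1, -0.8],
  [0, 0, 0, 0, 0, -1, -0.8],
  [0, 0, 0, 0, 0, -1, -0.8],
  [0, 0, 0, -0.25, 0.5, -0.3, -0.8],
  [0, 0, 0, -0.25, 1, 0, -0.8],
  [0, 0, 0, -0.25, 1, 0, -0.8],
  [0, 0, 0, -0.25, 1, 0, -0.8],
  [0, 0, 0, -0.25, 1, 0, -0.8],
  [0, 0, 0, -0.25, 1, 0, -0.8],
  [0, 0, 0, -0.25, 1, 0, -0.8],
  [0, 0, 0, -0.25, 1, 0, -0.8],
  [0, 0, 0, -0.25, 1, 0, -0.8],
  [0, 0, 0, -0.25, 1, 0, -0.8],
  [0, 0, 0, -0.25, 1, 0, -0.8],
  [0, 0, 0, -0.25, 1, 0, -0.8],
  [0, 0, 0, -0.25, 1, 0, -0.8],
  [0, 0, 0, 0, 0, 0, -0.8],
  [0, 0, 0, 0, 0, 0, -0.8],
])

```text
time: 14.3
ee_pos: [0.4994, -0.3529, 0.1684]
eef_rot: [0.002, 0.986, -0.166, -0.016]
wrist_force: [0.2, 0.8, -0.7]
gripper_width: 0.0286
```

```bash
python3 go.py 536 -329 110 72.6
```

```text
t 14.3 p [ 499.4 -352.9  168.4] yaw -19.1 grip 28.6 F [ 0.2  0.8 -0.7] q7 -1.24
turn units [ 0.06  0.2  -0.2 ]  shift units now [ 1.43 -1.75  2.86]  after turn [ 1.39 -1.69  2.92]
```

Request:
drive_tool([
  [0, 0.1, -0.2, 0.7, -0.8, 0, -0.8],
  [0, 0.1, 0, 0.6, -0.8, 0.4, -0.8],
  [0, 0, 0, 0, 0, 0.8, -0.8],
  [0, 0, 0, 0, 0, 0.9, -0.8],
  [0, 0, 0, 0, 0, 0.5, -0.8],
  [0, 0, 0, 0, 0, 0, -0.8],
  [0, 0, 0, 0, 0, 0, -0.8],
])

```text
time: 15.0
ee_pos: [0.5437, -0.3168, 0.1105]
eef_rot: [-0.0, 0.99, -0.143, 0.002]
wrist_force: [-0.6, -1.6, 0.3]
gripper_width: 0.0286
```

```bash
python3 go.py 536 -329 83 72.6
```

```text
t 15.0 p [ 543.7 -316.8  110.5] yaw -16.4 grip 28.6 F [-0.6 -1.6  0.3] q7 -1.26
turn units [-0.01 -0.02  0.12]  shift units now [-0.2   0.7   1.37]  after turn [-0.19  0.7   1.38]
```

Request:
drive_tool([
  [0, 0, 0, -0.2, 0.7, 0.1, -0.8],
  [0, 0, 0, 0, 0, 0.5, -0.8],
  [0, 0, 0, 0, 0, 0.5, -0.8],
  [0, 0, 0, 0, 0, 0.2, -0.8],
  [0, 0, 0, 0, 0, 0, -0.8],
  [0, 0, 0, 0, 0, 0, -0.8],
])

```text
time: 15.6
ee_pos: [0.5356, -0.3318, 0.0839]
eef_rot: [0.001, 0.99, -0.144, 0.003]
wrist_force: [-0.4, -0.2, -1.3]
gripper_width: 0.0288
```

```bash
python3 go.py 536 -329 81.5 72.6
```

```text
t 15.6 p [ 535.6 -331.8   83.9] yaw -16.5 grip 28.8 F [-0.4 -0.2 -1.3] q7 -1.23
turn units [ 0.   -0.04  0.1 ]  shift units now [-0.02 -0.14  0.12]  after turn [-0.02 -0.14  0.12]
```

Request:
drive_tool([
  [0, 0, 0, 0, 0, 0.1, -0.8],
  [0, 0, 0, 0, 0, 0.03, 0],
  [0, 0, 0, 0, 0, 0, 0.2],
  [0, 0, 0, 0, 0, 0, 0.2],
  [0, 0, 0, 0, 0, -0.4, 0.2],
  [0, 0, 0, 0, 0, -1, 0.2],
  [0, 0, 0, 0, 0, -1, 0.2],
  [0, 0, 0, 0, 0, -1, 0.2],
  [0, 0, 0, 0, 0, -1, 0.2],
  [0, 0, 0, 0, 0, -1, 0.2],
  [0, 0, 0, 0, 0, 0, 0.2],
])

```text
time: 16.7
ee_pos: [0.5363, -0.3316, 0.1984]
eef_rot: [0.002, 0.99, -0.143, 0.006]
wrist_force: [0.0, 0.1, 0.8]
gripper_width: 0.0508
```

```bash
python3 go.py 548 109.5 200 10.2;python3 go.py 548 109.5 200 10.2 1; python3 -c "
from h import *
cv2.imwrite('pics/side3.png',bot.camera('side')[...,::-1])"
```

```text
t 16.7 p [ 536.3 -331.6  198.4] yaw -16.5 grip 50.8 F [0.  0.1 0.8] q7 -1.25
turn units [-0.04 -0.08  7.37]  shift units now [ -5.69 -21.32  -0.18]  after turn [-21.6   -4.48  -0.08]
t 16.7 p [ 536.3 -331.6  198.4] yaw -16.5 grip 50.8 F [0.  0.1 0.8] q7 -1.25
turn units [  0.09  -0.04 -13.58]  shift units now [ -5.69 -21.32  -0.18]  after turn [21.6   4.48 -0.08]
```

View pics/side3.png

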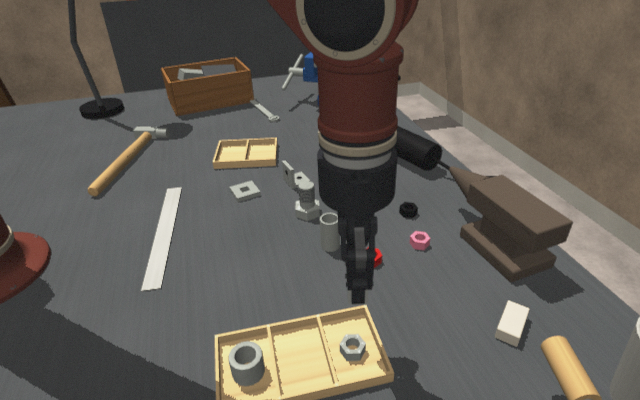

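The small nut lies in the far (right) bay of tray3 at (352,347). Next is the bracket, which needs a -13.6 unit turn to keep joint 7 in range.

Request:
drive_tool([
  [0, 0, -1, 0, 0, 0, 0],
  [0, 0, -1, 0, 0, 0, 0],
  [0, 0, -1, 0, 0, 0, 0],
  [0, 0, -1, 0, 0, 0, 0],
  [0, 0, -1, 0, 0, 0, 0],
  [0, 0, -1, 0, 0, 0, 0],
  [0, 0, -1, 0, 0, 0, 0],
  [0, 0, -1, 0, 0, 0, 0],
  [0, 0, -1, 0, 0, 0, 0],
  [0, 0, -1, 0, 0, 0, 0],
  [0, 0, -1, 0, 0, 0, 0],
  [0, 0, -1, 0, 0, 0, 0],
  [0, 0, -1, 0, 0, 0, 0],
  [0, 0, -0.5, 0, 0, 0, 0],
  [0, 0, 0, 0, 0, 0, 0],
])

```text
time: 18.25
ee_pos: [0.5264, -0.326, 0.1802]
eef_rot: [-0.011, 0.642, 0.767, -0.001]
wrist_force: [0.4, 0.1, 0.6]
gripper_width: 0.043
```

```bash
python3 go.py 548 109.5 200 10.2
```

```text
t 18.2 p [ 526.4 -326.   180.2] yaw 100.1 grip 43.0 F [0.4 0.1 0.6] q7 0.36
turn units [-0.1  -0.11 -0.01]  shift units now [21.26  4.89 -0.71]  after turn [21.24  4.92 -0.99]
```

Request:
drive_tool([
  [0, 0, 0, 0.9, 0.2, -0.2, 0],
  [0, 0, 0, 0.95, 0.22, -0.1, 0],
  [0, 0, 0, 0.95, 0.22, -0.1, 0],
  [0, 0, 0, 0.95, 0.22, -0.1, 0],
  [0, 0, 0, 0.95, 0.22, -0.1, 0],
  [0, 0, 0, 0.95, 0.22, -0.1, 0],
  [0, 0, 0, 0.95, 0.22, 0, 0],
  [0, 0, 0, 0.95, 0.22, 0, 0],
  [0, 0, 0, 0.95, 0.22, 0, 0],
  [0, 0, 0, 0.95, 0.22, 0, 0],
  [0, 0, 0, 0.95, 0.22, 0, 0],
  [0, 0, 0, 0.95, 0.22, 0, 0],
  [0, 0, 0, 0.95, 0.22, 0, 0],
  [0, 0, 0, 0.95, 0.22, 0, 0],
  [0, 0, 0, 0.95, 0.22, 0, 0],
  [0, 0, 0, 0.95, 0.22, 0, 0],
  [0, 0, 0, 0.95, 0.22, 0, 0],
  [0, 0, 0, 0.95, 0.22, 0, 0],
  [0, 0, 0, 0, 0, 0, 0],
  [0, 0, 0, 0, 0, 0, 0],
])

```text
time: 20.25
ee_pos: [0.5353, 0.0705, 0.2032]
eef_rot: [-0.02, 0.643, 0.766, 0.002]
wrist_force: [-0.3, -0.7, 0.4]
gripper_width: 0.0426
```

```bash
python3 go.py 548 109.5 150 10.2
```

```text
t 20.2 p [535.3  70.5 203.2] yaw 100.0 grip 42.6 F [-0.3 -0.7  0.4] q7 -0.3
turn units [-0.15 -0.22 -0.02]  shift units now [1.72 1.03 2.7 ]  after turn [1.81 0.97 2.66]
```

Request:
drive_tool([
  [-0.1, -0.2, 0, 0.9, 0.5, 0.3, 0],
  [0, 0, 0, 0.9, 0.5, 0.8, 0],
  [0, 0, 0, 0, 0, 0.8, 0],
  [0, 0, 0, 0, 0, 0.5, 0],
  [0, 0, 0, 0, 0, 0, 0],
  [0, 0, 0, 0, 0, 0, 0],
])

```text
time: 20.85
ee_pos: [0.5481, 0.104, 0.1543]
eef_rot: [-0.002, 0.647, 0.762, -0.004]
wrist_force: [0.4, 0.1, 0.2]
gripper_width: 0.0428
```

```bash
python3 go.py 548 109.5 88 10.2
```

```text
t 20.9 p [548.1 104.  154.3] yaw 99.3 grip 42.8 F [0.4 0.1 0.2] q7 -0.43
turn units [-0.06  0.02 -0.1 ]  shift units now [0.29 0.07 3.32]  after turn [0.27 0.04 3.32]
```

Request:
drive_tool([
  [0, 0, -0.1, 0.25, 0, 0.5, 0],
  [0, 0, 0, 0, 0, 0.7, 0],
  [0, 0, 0, 0, 0, 0.6, 0],
  [0, 0, 0, 0, 0, 0, 0],
  [0, 0, 0, 0, 0, 0, 0],
])

```text
time: 21.35
ee_pos: [0.5482, 0.1076, 0.1179]
eef_rot: [-0.0, 0.642, 0.766, -0.003]
wrist_force: [-1.0, -1.1, -0.8]
gripper_width: 0.0427
```

```bash
python3 go.py 548 109.5 88 10.2;  python3 -c "
from h import *
cv2.imwrite('pics/side4.png',cv2.resize(bot.camera('side')[100:300,150:450,::-1],None,fx=2.5,fy=2.5))"
```

```text
t 21.4 p [548.2 107.6 117.9] yaw 100.1 grip 42.7 F [-1.  -1.1 -0.8] q7 -0.45
turn units [-0.03  0.02 -0.01]  shift units now [0.1  0.02 1.49]  after turn [0.09 0.01 1.49]
```

View pics/side4.png

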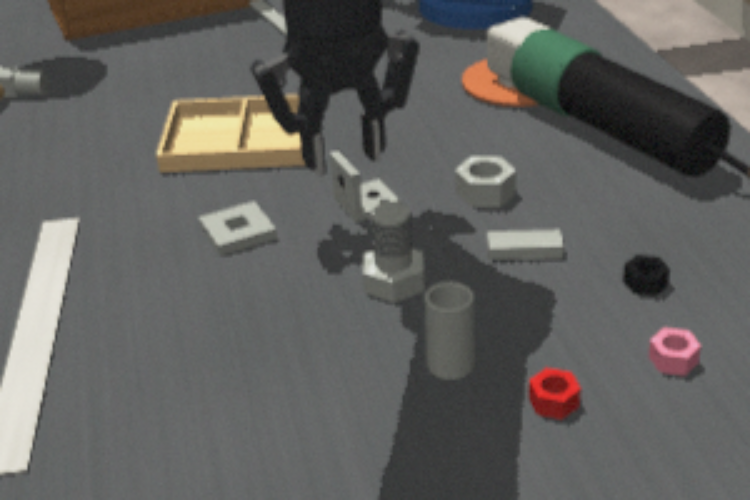

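The jaws are centred over the bracket's leg (fingertips at about (315,165) and (375,155), leg at (345,170) in the crop). I'll descend and close.

Request:
drive_tool([
  [0, 0, 0, 0.1, 0, 0.5, 0],
  [0, 0, 0, 0, 0, 0.5, 0],
  [0, 0, 0, 0, 0, 0.4, 0],
  [0, 0, 0, 0, 0, 0, 0],
  [0, 0, 0, 0, 0, 0, -0.7],
  [0, 0, 0, 0, 0, 0, -1],
  [0, 0, 0, 0, 0, 0, -1],
  [0, 0, 0, 0, 0, 0, -1],
  [0, 0, 0, 0, 0, 0, -1],
  [0, 0, 0, 0, 0, 0, -1],
  [0, 0, 0, 0, 0, 0, -1],
], newtons=60)

```text
time: 22.5
ee_pos: [0.5481, 0.1099, 0.0883]
eef_rot: [0.0, 0.642, 0.766, -0.002]
wrist_force: [0.2, 0.3, -1.7]
gripper_width: 0.0071
```

```bash
python3 go.py 466.4 -324.5 200 86.5
```

```text
t 22.5 p [548.1 109.9  88.3] yaw 100.1 grip 7.1 F [ 0.2  0.3 -1.7] q7 -0.48
turn units [-0.03  0.   -8.89]  shift units now [-20.69  -7.84  -5.5 ]  after turn [  2.75 -21.93  -5.59]
```

Request:
drive_tool([
  [0, 0, 0, 0, 0, -0.5, -1],
  [0, 0, 0, 0, 0, -1, -1],
  [0, 0, 0, 0, 0, -1, -1],
  [0, 0, 0, 0, 0, -1, -1],
  [0, 0, 0, 0, 0, -1, -1],
  [0, 0, 0, 0, 0, -1, -1],
  [0, 0, 0, 0, 0, -0.4, -1],
  [0, 0, 0, 0, 0, 0, -1],
])

```text
time: 23.3
ee_pos: [0.5465, 0.1094, 0.2132]
eef_rot: [-0.001, 0.642, 0.766, -0.004]
wrist_force: [0.9, -0.2, -2.3]
gripper_width: 0.0071
```

```bash
python3 go.py 465 -335 200 10.2
```

```text
t 23.3 p [546.5 109.4 213.2] yaw 100.1 grip 7.1 F [ 0.9 -0.2 -2.3] q7 -0.39
turn units [-0.05  0.03 -0.01]  shift units now [-21.16  -7.9    0.81]  after turn [-21.15  -7.95   0.66]
```

Request:
drive_tool([
  [0, 0, 0, -0.6, -0.2, 0, -1],
  [0, 0, 0, -1, -0.38, 0, -1],
  [0, 0, 0, -1, -0.38, 0, -1],
  [0, 0, 0, -1, -0.38, 0, -1],
  [0, 0, 0, -1, -0.38, 0, -1],
  [0, 0, 0, -1, -0.38, 0, -1],
  [0, 0, 0, -1, -0.38, 0, -1],
  [0, 0, 0, -1, -0.38, 0, -1],
  [0, 0, 0, -1, -0.38, 0, -1],
  [0, 0, 0, -1, -0.38, 0, -1],
  [0, 0, 0, -1, -0.38, 0, -1],
  [0, 0, 0, -1, -0.38, 0, -1],
  [0, 0, 0, -1, -0.38, 0, -1],
  [0, 0, 0, -1, -0.38, 0, -1],
  [0, 0, 0, -1, -0.38, 0, -1],
  [0, 0, 0, -1, -0.38, 0, -1],
  [0, 0, 0, -1, -0.38, 0, -1],
  [0, 0, 0, -1, -0.38, 0, -1],
  [0, 0, 0, 0, 0, 0, -1],
  [0, 0, 0, 0, 0, 0, -1],
])

```text
time: 25.3
ee_pos: [0.4481, -0.2939, 0.1941]
eef_rot: [-0.023, 0.648, 0.761, -0.023]
wrist_force: [0.1, 0.0, -1.5]
gripper_width: 0.0072
```

```bash
python3 go.py 465 -335 200 86.5;python3 go.py 465 -335 200 86.5 1
```

```text
t 25.3 p [ 448.1 -293.9  194.1] yaw 99.2 grip 7.2 F [ 0.1  0.  -1.5] q7 0.32
turn units [-0.34 -0.32 -8.99]  shift units now [-2.16  0.48 -0.34]  after turn [-0.97 -2.   -0.3 ]
t 25.3 p [ 448.1 -293.9  194.1] yaw 99.2 grip 7.2 F [ 0.1  0.  -1.5] q7 0.32
turn units [-0.34  0.36 11.95]  shift units now [-2.16  0.48 -0.34]  after turn [ 0.97  2.   -0.3 ]
```

Request:
drive_tool([
  [0, 0, -1, -0.3, 0, 0, -1],
  [0, 0, -1, 0, 0, 0, -1],
  [0, 0, -1, 0, 0, 0, -1],
  [0, 0, -1, 0, 0, 0, -1],
  [0, 0, -1, 0, 0, 0, -1],
  [0, 0, -1, 0, 0, 0, -1],
  [0, 0, -1, 0, 0, 0, -1],
  [0, 0, -1, 0, 0, 0, -1],
  [0, 0, -0.9, 0, 0, 0, -1],
  [0, 0, 0, 0, 0, 0, -1],
  [0, 0, 0, 0, 0, 0, -1],
])

```text
time: 26.4
ee_pos: [0.4459, -0.289, 0.1887]
eef_rot: [-0.038, 0.03, 0.999, 0.001]
wrist_force: [-0.1, 0.0, -2.0]
gripper_width: 0.007
```

```bash
python3 go.py 465 -335 160 86.5
```

```text
t 26.4 p [ 445.9 -289.   188.7] yaw 176.6 grip 7.0 F [-0.1  0.  -2. ] q7 1.4
turn units [-0.01 -0.51  0.01]  shift units now [-1.19 -2.24  1.35]  after turn [-1.09 -2.24  1.43]
```

Request:
drive_tool([
  [0, -0.25, 0, -0.5, -0.8, 0, -1],
  [0, -0.2, 0, -0.5, -0.8, 0.3, -1],
  [0, 0, 0, 0, -0.6, 0.6, -1],
  [0, 0, 0, 0, 0, 0.3, -1],
  [0, 0, 0, 0, 0, 0, -1],
  [0, 0, 0, 0, 0, 0, -1],
])

```text
time: 27.0
ee_pos: [0.4631, -0.3387, 0.1598]
eef_rot: [-0.003, 0.033, 0.999, -0.001]
wrist_force: [0.1, -0.3, -1.7]
gripper_width: 0.0072
```

```bash
python3 go.py 465 -335 115 86.5
```

```text
t 27.0 p [ 463.1 -338.7  159.8] yaw 176.2 grip 7.2 F [ 0.1 -0.3 -1.7] q7 1.44
turn units [-0.01 -0.04 -0.03]  shift units now [-0.09  0.19  2.24]  after turn [-0.08  0.19  2.24]
```

Request:
drive_tool([
  [0, 0, 0, -0.1, 0.2, 0.6, -1],
  [0, 0, 0, 0, 0, 0.8, -1],
  [0, 0, 0, 0, 0, 0.7, -1],
  [0, 0, 0, 0, 0, 0.1, -1],
  [0, 0, 0, 0, 0, 0, -1],
])

```text
time: 27.5
ee_pos: [0.4655, -0.332, 0.1115]
eef_rot: [-0.004, 0.031, 1.0, 0.0]
wrist_force: [0.5, -0.3, -1.5]
gripper_width: 0.0074
```

```bash
python3 go.py 465 -335 92 86.5;  python3 -c "
from h import *
cv2.imwrite('pics/side5.png',cv2.resize(bot.camera('side')[200:400,150:450,::-1],None,fx=2.5,fy=2.5))"
```

```text
t 27.5 p [ 465.5 -332.   111.5] yaw 176.4 grip 7.4 F [ 0.5 -0.3 -1.5] q7 1.38
turn units [ 0.   -0.05 -0.01]  shift units now [ 0.01 -0.15  0.98]  after turn [ 0.01 -0.15  0.98]
```

View pics/side5.png

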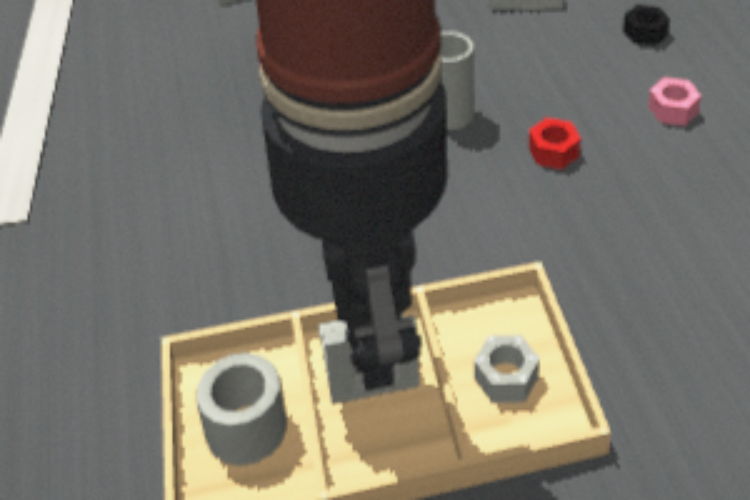

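The bracket hangs level over the middle bay at about (370,355) in the crop, with the collar and nut seated on either side. I'll lower it.

Request:
drive_tool([
  [0, 0, 0, 0, -0.15, 0.4, -1],
  [0, 0, 0, 0, 0, 0.4, -1],
  [0, 0, 0, 0, 0, 0.15, -1],
  [0, 0, 0, 0, 0, 0, -1],
  [0, 0, 0, 0, 0, 0, -1],
])

```text
time: 28.05
ee_pos: [0.4656, -0.3359, 0.0919]
eef_rot: [-0.003, 0.032, 0.999, -0.0]
wrist_force: [-0.0, 0.8, -2.6]
gripper_width: 0.0068
```

```bash
python3 go.py 465 -335 91.5 86.5
```

```text
t 28.1 p [ 465.6 -335.9   91.9] yaw 176.4 grip 6.8 F [-0.   0.8 -2.6] q7 1.36
turn units [-0.01 -0.04 -0.02]  shift units now [0.03 0.04 0.02]  after turn [0.03 0.04 0.02]
```

Request:
drive_tool([
  [0, 0, 0, 0, 0, 0.04, -1],
  [0, 0, 0, 0, 0, 0, -0.5],
  [0, 0, 0, 0, 0, 0, -0.5],
  [0, 0, 0, 0, 0, 0, -0.5],
  [0, 0, 0, 0, 0, -0.3, -0.5],
  [0, 0, 0, 0, 0, -0.8, -0.5],
  [0, 0, 0, 0, 0, -1, -0.5],
  [0, 0, 0, 0, 0, -1, -0.5],
  [0, 0, 0, 0, 0, -1, -0.5],
  [0, 0, 0, 0, 0, -1, -0.5],
  [0, 0, 0, 0, 0, -0.5, -0.5],
  [0, 0, 0, 0, 0, 0, -0.5],
])

```text
time: 29.25
ee_pos: [0.4688, -0.335, 0.2174]
eef_rot: [0.002, 0.031, 1.0, -0.002]
wrist_force: [0.3, -0.1, 0.7]
gripper_width: 0.0212
```

```bash
python3 go.py 669.6 98.6 200 69.6;python3 go.py 559 -6 200 76.9
```

```text
t 29.2 p [ 468.8 -335.   217.4] yaw 176.5 grip 21.2 F [ 0.3 -0.1  0.7] q7 1.5
turn units [-0.03  0.03  1.96]  shift units now [-8.69 22.26  0.8 ]  after turn [-1.86 23.82  0.87]
t 29.2 p [ 468.8 -335.   217.4] yaw 176.5 grip 21.2 F [ 0.3 -0.1  0.7] q7 1.5
turn units [-0.03  0.03  1.12]  shift units now [-3.49 16.7   0.81]  after turn [-0.67 17.04  0.87]
```

Request:
drive_tool([
  [0, 0, 0.6, 0, 0, 0, 0.3],
  [0, 0, 0.5, 0, 0.5, 0, 0.3],
  [0, 0, 0, 0, 1, 0, 0.3],
  [0, 0, 0, 0, 1, 0, 0.3],
  [0, 0, 0, 0, 1, 0, 0.3],
  [0, 0, 0, 0, 1, 0, 0.3],
  [0, 0, 0, 0, 1, 0, 0.3],
  [0, 0, 0, 0, 1, 0, 0.3],
  [0, 0, 0, 0, 1, 0, 0.3],
  [0, 0, 0, 0, 1, 0, 0.3],
  [0, 0, 0, -0.1, 1, 0, 0.3],
  [0, 0, 0, -0.1, 1, 0, 0.3],
  [0, 0, 0, -0.1, 1, 0, 0.3],
  [0, 0, 0, -0.1, 1, 0, 0.3],
  [0, 0, 0, -0.1, 1, 0, 0.3],
  [0, 0, 0, 0, 0.6, 0, 0.3],
  [0, 0, 0, 0, 0, 0, 0.3],
  [0, 0, 0, 0, 0, 0, 0.3],
])

```text
time: 31.05
ee_pos: [0.5376, -0.054, 0.2051]
eef_rot: [-0.01, 0.117, 0.993, -0.002]
wrist_force: [-0.2, -1.0, 0.1]
gripper_width: 0.0555
```

```bash
python3 go.py 559 -6 150 76.9; python3 -c "
from h import *
cv2.imwrite('pics/side6.png',bot.camera('side')[...,::-1])
cv2.imwrite('pics/top6.png',bot.camera('top')[...,::-1])"
```

```text
t 31.1 p [537.6 -54.  205.1] yaw 166.5 grip 55.5 F [-0.2 -1.   0.1] q7 0.83
turn units [-0.04 -0.13 -0.05]  shift units now [-0.53  2.6   2.73]  after turn [-0.5   2.58  2.76]
```

View pics/side6.png

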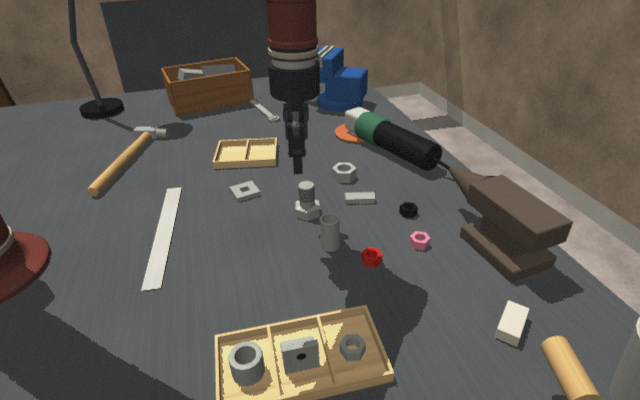

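View pics/top6.png

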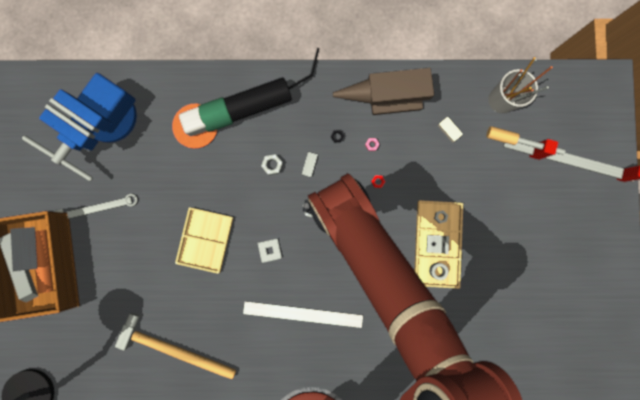

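The three-bay tray holds collar, bracket and small nut in separate bays (side pixels (246,362), (299,353), (352,347)), and the discards haven't moved. Next is the bolt.

Run:
```python
from h import *
for a in((313.2,206.5),(312.2,206.1)): print(tri(a,(306.2,185.3)),plane('top',a,.065))
cv2.imwrite('pics/bolt.png',cv2.resize(cv2.imread('pics/side6.png')[170:230,280:340],None,fx=8,fy=8,interpolation=cv2.INTER_CUBIC))
```

```text
(array([ 0.55916576, -0.00792533,  0.0662043 ]), np.float64(0.0002066653786592344)) [ 0.55912607 -0.00789787  0.065     ]
(array([ 0.55999138, -0.00543394,  0.06457401]), np.float64(0.0002905848127547341)) [ 0.56011192 -0.00546541  0.065     ]
```

View pics/bolt.png

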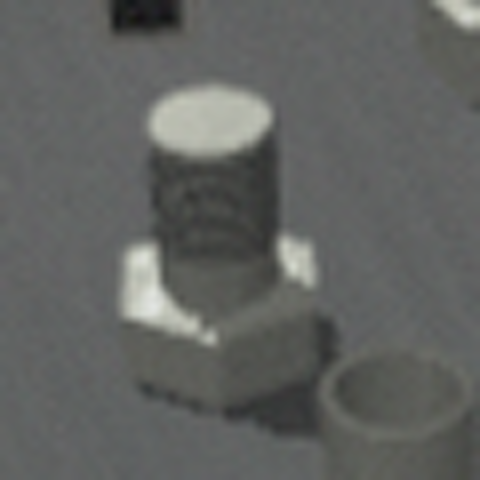

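Request:
drive_tool([
  [0, -0.1, 0, -0.3, 0.9, 0, 0.3],
  [0, 0, 0, -0.2, 0.9, 0.5, 0.3],
  [0, 0, 0, 0, 0.7, 0.7, 0.3],
  [0, 0, 0, 0, 0, 0.9, 0.3],
  [0, 0, 0, 0, 0, 0, 0.3],
  [0, 0, 0, 0, 0, 0, 0.3],
])

```text
time: 31.75
ee_pos: [0.5596, -0.016, 0.1616]
eef_rot: [-0.002, 0.125, 0.992, -0.005]
wrist_force: [-0.3, 0.1, 0.1]
gripper_width: 0.0553
```

```bash
python3 go.py 559.5 -6.5 101 76.9
```

```text
t 31.8 p [559.6 -16.  161.6] yaw 165.6 grip 55.3 F [-0.3  0.1  0.1] q7 0.7
turn units [-0.07 -0.01 -0.15]  shift units now [0.12 0.49 3.03]  after turn [0.11 0.46 3.03]
```

Request:
drive_tool([
  [-0.05, 0, -0.1, 0.1, 0.5, 0, 0.3],
  [0, 0, 0, 0, 0, 0.4, 0.3],
  [0, 0, 0, 0, 0, 0, 0.3],
  [0, 0, 0, 0, 0, 0, 0.3],
])

```text
time: 32.15
ee_pos: [0.5609, -0.0068, 0.155]
eef_rot: [0.0, 0.118, 0.993, -0.001]
wrist_force: [-0.7, 0.6, -0.6]
gripper_width: 0.0553
```

```bash
python3 go.py 559.5 -6.5 101 76.9
```

```text
t 32.1 p [560.9  -6.8 155. ] yaw 166.4 grip 55.3 F [-0.7  0.6 -0.6] q7 0.69
turn units [-0.02  0.01 -0.06]  shift units now [0.08 0.01 2.7 ]  after turn [ 0.07 -0.    2.7 ]
```

Request:
drive_tool([
  [0, 0, 0, 0.05, 0, 0.6, 0.3],
  [0, 0, 0, 0, 0, 0.8, 0.3],
  [0, 0, 0, 0, 0, 0.8, 0.3],
  [0, 0, 0, 0, 0, 0.4, 0.3],
  [0, 0, 0, 0, 0, 0, 0.3],
  [0, 0, 0, 0, 0, 0, 0.3],
])

```text
time: 32.75
ee_pos: [0.5599, -0.0074, 0.0996]
eef_rot: [0.001, 0.119, 0.993, -0.002]
wrist_force: [-0.9, 0.6, 0.4]
gripper_width: 0.0554
```

```bash
python3 go.py 559.5 -6.5 101 76.9
```

```text
t 32.8 p [559.9  -7.4  99.6] yaw 166.3 grip 55.4 F [-0.9  0.6  0.4] q7 0.62
turn units [-0.02  0.01 -0.07]  shift units now [ 0.03  0.04 -0.07]  after turn [ 0.03  0.04 -0.07]
```

Request:
drive_tool([
  [0, 0, 0, 0, 0, 0, -0.7],
  [0, 0, 0, 0, 0, 0, -0.7],
  [0, 0, 0, 0, 0, 0, -0.7],
  [0, 0, 0, 0, 0, 0, -0.7],
  [0, 0, 0, 0, 0, 0, -0.7],
  [0, 0, 0, 0, 0, 0, -0.7],
], newtons=80)

```text
time: 33.35
ee_pos: [0.5601, -0.0072, 0.1007]
eef_rot: [0.002, 0.119, 0.993, -0.001]
wrist_force: [0.8, 0.1, -1.3]
gripper_width: 0.0282
```

Request:
drive_tool([
  [0, 0, 0, 0, 0, -0.3, -0.8],
  [0, 0, 0, 0, 0, -0.8, -0.8],
  [0, 0, 0, 0, 0, -1, -0.8],
  [0, 0, 0, 0, 0, -1, -0.8],
  [0, 0, 0, 0, 0, -1, -0.8],
  [0, 0, 0, 0, 0, -1, -0.8],
  [0, 0, 0, 0, 0, 0, -0.8],
])

```text
time: 34.05
ee_pos: [0.5577, -0.0079, 0.2057]
eef_rot: [-0.002, 0.119, 0.993, -0.003]
wrist_force: [0.5, 0.1, -3.7]
gripper_width: 0.0284
```

```bash
python3 go.py 513 260 190 76.9
```

```text
t 34.0 p [557.7  -7.9 205.7] yaw 166.4 grip 28.4 F [ 0.5  0.1 -3.7] q7 0.74
turn units [-0.04 -0.02 -0.06]  shift units now [ 5.33 12.49  0.73]  after turn [ 5.21 12.54  0.78]
```

Request:
drive_tool([
  [0, 0, 0, 0.2, 0.5, 0, -0.8],
  [0, 0, 0, 0.4, 0.95, 0, -0.8],
  [0, 0, 0, 0.4, 0.95, 0, -0.8],
  [0, 0, 0, 0.4, 0.95, 0, -0.8],
  [0, 0, 0, 0.4, 0.95, 0, -0.8],
  [0, 0, 0, 0.4, 0.95, 0, -0.8],
  [0, 0, 0, 0.4, 0.95, 0, -0.8],
  [0, 0, 0, 0.4, 0.95, 0, -0.8],
  [0, 0, 0, 0.4, 0.95, 0, -0.8],
  [0, 0, 0, 0.4, 0.95, 0, -0.8],
  [0, 0, 0, 0.4, 0.95, 0, -0.8],
  [0, 0, 0, 0.4, 0.95, 0, -0.8],
  [0, 0, 0, 0.2, 0.5, 0, -0.8],
  [0, 0, 0, 0, 0, 0, -0.8],
  [0, 0, 0, 0, 0, 0, -0.8],
])

```text
time: 35.55
ee_pos: [0.502, 0.2515, 0.1856]
eef_rot: [-0.019, 0.114, 0.993, -0.008]
wrist_force: [1.3, -0.4, -3.0]
gripper_width: 0.0288
```

```bash
python3 go.py 513 260 140 76.9
```

```text
t 35.5 p [502.  251.5 185.6] yaw 166.9 grip 28.8 F [ 1.3 -0.4 -3. ] q7 0.3
turn units [-0.14 -0.24 -0.  ]  shift units now [-0.52  0.58  2.25]  after turn [-0.44  0.54  2.28]
```

Request:
drive_tool([
  [-0.1, -0.2, 0, -0.4, 0.5, 0.2, -0.8],
  [0, 0, 0, 0, 0, 0.7, -0.8],
  [0, 0, 0, 0, 0, 0.8, -0.8],
  [0, 0, 0, 0, 0, 0.5, -0.8],
  [0, 0, 0, 0, 0, 0, -0.8],
  [0, 0, 0, 0, 0, 0, -0.8],
])

```text
time: 36.15
ee_pos: [0.5146, 0.2537, 0.1355]
eef_rot: [-0.002, 0.118, 0.993, -0.005]
wrist_force: [0.1, -0.7, -3.3]
gripper_width: 0.0284
```

```bash
python3 go.py 513 260 105 76.9
```

```text
t 36.1 p [514.6 253.7 135.5] yaw 166.4 grip 28.4 F [ 0.1 -0.7 -3.3] q7 0.24
turn units [-0.07 -0.02 -0.06]  shift units now [0.15 0.3  1.52]  after turn [0.15 0.29 1.53]
```

Request:
drive_tool([
  [-0.05, 0, 0, 0.15, 0.3, 0.4, -0.8],
  [0, 0, 0, 0, 0, 0.5, -0.8],
  [0, 0, 0, 0, 0, 0.5, -0.8],
  [0, 0, 0, 0, 0, 0.1, -0.8],
  [0, 0, 0, 0, 0, 0, -0.8],
  [0, 0, 0, 0, 0, 0, -0.8],
])

```text
time: 36.75
ee_pos: [0.5135, 0.2612, 0.1038]
eef_rot: [-0.001, 0.118, 0.993, -0.0]
wrist_force: [0.4, -0.3, -2.8]
gripper_width: 0.0285
```

```bash
python3 go.py 513 260 104 76.9
```

```text
t 36.8 p [513.5 261.2 103.8] yaw 166.4 grip 28.5 F [ 0.4 -0.3 -2.8] q7 0.19
turn units [-0.   -0.01 -0.06]  shift units now [ 0.01 -0.06 -0.01]  after turn [ 0.01 -0.06 -0.01]
```

Request:
drive_tool([
  [0, 0, 0, 0, 0, 0.04, -0.8],
  [0, 0, 0, 0, 0, 0, -0.2],
  [0, 0, 0, 0, 0, 0, 0.2],
  [0, 0, 0, 0, 0, 0, 0.2],
  [0, 0, 0, 0, 0, 0, 0.2],
  [0, 0, 0, 0, 0, -0.3, 0.2],
  [0, 0, 0, 0, 0, -0.7, 0.2],
  [0, 0, 0, 0, 0, -1, 0.3],
  [0, 0, 0, 0, 0, -1, 0.5],
  [0, 0, 0, 0, 0, -1, 0.7],
  [0, 0, 0, 0, 0, -0.8, 0.7],
  [0, 0, 0, 0, 0, 0, 0.7],
])

```text
time: 37.95
ee_pos: [0.5149, 0.2637, 0.2117]
eef_rot: [0.004, 0.118, 0.993, 0.004]
wrist_force: [0.3, 0.2, 0.6]
gripper_width: 0.0726
```

```bash
python3 go.py 669.6 98.6 160 69.6
```

```text
t 38.0 p [514.9 263.7 211.7] yaw 166.5 grip 72.6 F [0.3 0.2 0.6] q7 0.3
turn units [0.06 0.04 0.8 ]  shift units now [-9.44 -6.23  2.59]  after turn [-10.13  -5.04   2.59]
```

Request:
drive_tool([
  [0, 0, 0.8, 0, 0, 0, 0.7],
  [0, 0, 0, -0.6, -0.3, 0, 0.7],
  [0, 0, 0, -0.95, -0.5, 0, 0.7],
  [0, 0, 0, -0.95, -0.5, 0, 0.7],
  [0, 0, 0, -0.95, -0.5, 0, 0.7],
  [0, 0, 0, -0.95, -0.5, 0, 0.7],
  [0, 0, 0, -0.95, -0.5, 0, 0.7],
  [0, 0, 0, -0.95, -0.5, 0, 0.7],
  [0, 0, 0, -0.95, -0.5, 0, 0.7],
  [0, 0, 0, -0.95, -0.5, 0, 0.7],
  [0, 0, 0, -0.95, -0.4, 0, 0.7],
  [0, 0, 0, -0.5, -0.2, 0, 0.7],
  [0, 0, 0, 0, 0, 0, 0.7],
  [0, 0, 0, 0, 0, 0, 0.7],
])

```text
time: 39.35
ee_pos: [0.6705, 0.0839, 0.2039]
eef_rot: [-0.001, 0.169, 0.986, -0.003]
wrist_force: [-0.6, 0.4, 0.4]
gripper_width: 0.0723
```

```bash
python3 go.py 669.6 98.6 120 69.6; python3 -c "
from h import *
cv2.imwrite('pics/side7.png',bot.camera('side')[...,::-1])"
```

```text
t 39.4 p [670.5  83.9 203.9] yaw 160.6 grip 72.3 F [-0.6  0.4  0.4] q7 0.63
turn units [-0.04 -0.01  0.11]  shift units now [0.28 0.7  4.19]  after turn [0.3  0.67 4.2 ]
```

View pics/side7.png

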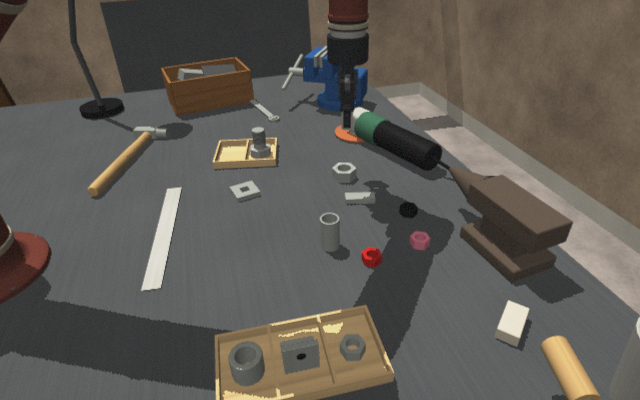

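The bolt stands upright in the far bay of tray2 at (260,142). The last part is the large nut.

Request:
drive_tool([
  [0, 0, 0.1, 0.3, 0.7, 0.3, 0.7],
  [0, 0, 0, 0, 0, 0.8, 0.7],
  [0, 0, 0, 0, 0, 1, 0.7],
  [0, 0, 0, 0, 0, 1, 0.7],
  [0, 0, 0, 0, 0, 0.8, 0.7],
  [0, 0, 0, 0, 0, 0, 0.7],
  [0, 0, 0, 0, 0, 0, 0.7],
])

```text
time: 40.1
ee_pos: [0.6651, 0.1031, 0.1213]
eef_rot: [-0.003, 0.17, 0.986, -0.004]
wrist_force: [-0.1, 0.2, 0.2]
gripper_width: 0.0721
```

```bash
python3 go.py 669.6 98.6 78 69.6
```

```text
t 40.1 p [665.1 103.1 121.3] yaw 160.5 grip 72.1 F [-0.1  0.2  0.2] q7 0.54
turn units [-0.05 -0.02  0.1 ]  shift units now [-0.29 -0.12  2.17]  after turn [-0.29 -0.13  2.17]
```

Request:
drive_tool([
  [0, 0, 0.1, -0.3, -0.15, 0.4, 0.7],
  [0, 0, 0, 0, 0, 0.5, 0.7],
  [0, 0, 0, 0, 0, 0, 0.7],
  [0, 0, 0, 0, 0, 0, 0.7],
])

```text
time: 40.5
ee_pos: [0.6715, 0.0975, 0.1039]
eef_rot: [-0.001, 0.178, 0.984, -0.003]
wrist_force: [-1.0, 0.5, 0.6]
gripper_width: 0.0727
```

```bash
python3 go.py 669.6 98.6 78 69.6
```

```text
t 40.5 p [671.5  97.5 103.9] yaw 159.5 grip 72.7 F [-1.   0.5  0.6] q7 0.53
turn units [-0.04 -0.   -0.01]  shift units now [0.11 0.03 1.29]  after turn [0.11 0.02 1.3 ]
```

Request:
drive_tool([
  [0, 0, 0, 0.1, 0, 0.4, 0.7],
  [0, 0, 0, 0, 0, 0.5, 0.7],
  [0, 0, 0, 0, 0, 0.3, 0.7],
  [0, 0, 0, 0, 0, 0, 0.7],
  [0, 0, 0, 0, 0, 0, 0.7],
])

```text
time: 41.0
ee_pos: [0.6693, 0.0984, 0.0781]
eef_rot: [-0.0, 0.178, 0.984, -0.003]
wrist_force: [0.1, -0.3, 1.1]
gripper_width: 0.0724
```

```bash
python3 go.py 669.6 98.6 78 69.6
```

```text
t 41.0 p [669.3  98.4  78.1] yaw 159.5 grip 72.4 F [ 0.1 -0.3  1.1] q7 0.51
turn units [-0.04  0.   -0.01]  shift units now [-0.01  0.02  0.  ]  after turn [-0.01  0.02  0.  ]
```

Request:
drive_tool([
  [0, 0, 0, 0, 0, 0, -0.4],
  [0, 0, 0, 0, 0, 0, -0.4],
  [0, 0, 0, 0, 0, 0, -0.4],
  [0, 0, 0, 0, 0, 0, -0.4],
  [0, 0, 0, 0, 0, 0, -0.4],
  [0, 0, 0, 0, 0, 0, -0.4],
], newtons=60)

```text
time: 41.6
ee_pos: [0.6696, 0.0987, 0.0787]
eef_rot: [-0.0, 0.178, 0.984, -0.002]
wrist_force: [-0.3, -0.2, -1.5]
gripper_width: 0.0444
```

Request:
drive_tool([
  [0, 0, 0, 0, 0, -0.4, -0.5],
  [0, 0, 0, 0, 0, -0.8, -0.5],
  [0, 0, 0, 0, 0, -1, -0.5],
  [0, 0, 0, 0, 0, -1, -0.5],
  [0, 0, 0, 0, 0, -1, -0.5],
  [0, 0, 0, 0, 0, -1, -0.5],
  [0, 0, 0, 0, 0, -0.6, -0.5],
  [0, 0, 0, 0, 0, 0, -0.5],
])

```text
time: 42.4
ee_pos: [0.6689, 0.0992, 0.2045]
eef_rot: [-0.0, 0.177, 0.984, -0.003]
wrist_force: [0.1, 1.1, -2.9]
gripper_width: 0.0446
```

```bash
python3 go.py 445 275.5 200 69.6
```

```text
t 42.4 p [668.9  99.2 204.5] yaw 159.6 grip 44.6 F [ 0.1  1.1 -2.9] q7 0.59
turn units [-0.04  0.   -0.  ]  shift units now [13.57  4.35  0.19]  after turn [13.57  4.36  0.23]
```

Request:
drive_tool([
  [0, 0, 0, 0.5, 0.15, 0, -0.5],
  [0, 0, 0, 0.95, 0.3, 0, -0.5],
  [0, 0, 0, 0.95, 0.3, 0, -0.5],
  [0, 0, 0, 0.95, 0.3, 0, -0.5],
  [0, 0, 0, 0.95, 0.3, 0, -0.5],
  [0, 0, 0, 0.95, 0.3, 0, -0.5],
  [0, 0, 0, 0.95, 0.3, 0, -0.5],
  [0, 0, 0, 0.95, 0.3, 0, -0.5],
  [0, 0, 0, 0.95, 0.3, 0, -0.5],
  [0, 0, 0, 0.95, 0.3, 0, -0.5],
  [0, 0, 0, 0.95, 0.3, 0, -0.5],
  [0, 0, 0, 0.95, 0.3, 0, -0.5],
  [0, 0, 0, 0.95, 0.3, 0, -0.5],
  [0, 0, 0, 0.95, 0.3, 0, -0.5],
  [0, 0, 0, 0, 0, 0, -0.5],
  [0, 0, 0, 0, 0, 0, -0.5],
])

```text
time: 44.0
ee_pos: [0.4276, 0.2696, 0.1912]
eef_rot: [-0.017, 0.173, 0.985, -0.012]
wrist_force: [1.7, -0.0, -2.6]
gripper_width: 0.0447
```

```bash
python3 go.py 445 275.5 160 69.6
```

```text
t 44.0 p [427.6 269.6 191.2] yaw 160.1 grip 44.7 F [ 1.7 -0.  -2.6] q7 0.08
turn units [-0.2  -0.19  0.06]  shift units now [-0.76  0.62  1.52]  after turn [-0.71  0.58  1.56]
```

Request:
drive_tool([
  [-0.15, -0.15, 0, -0.7, 0.5, 0.2, -0.5],
  [0, 0, 0, 0, 0, 0.6, -0.5],
  [0, 0, 0, 0, 0, 0.6, -0.5],
  [0, 0, 0, 0, 0, 0, -0.5],
  [0, 0, 0, 0, 0, 0, -0.5],
])

```text
time: 44.5
ee_pos: [0.4471, 0.2709, 0.1577]
eef_rot: [-0.003, 0.176, 0.984, -0.004]
wrist_force: [-0.2, 0.7, -2.6]
gripper_width: 0.0444
```

```bash
python3 go.py 445 275.5 115 69.6
```

```text
t 44.5 p [447.1 270.9 157.7] yaw 159.8 grip 44.4 F [-0.2  0.7 -2.6] q7 0.04
turn units [-0.06 -0.04  0.02]  shift units now [0.16 0.2  2.14]  after turn [0.18 0.18 2.14]
```

Request:
drive_tool([
  [-0.05, 0, 0, 0.15, 0.2, 0.6, -0.5],
  [0, 0, 0, 0, 0, 0.8, -0.5],
  [0, 0, 0, 0, 0, 0.7, -0.5],
  [0, 0, 0, 0, 0, 0.2, -0.5],
  [0, 0, 0, 0, 0, 0, -0.5],
  [0, 0, 0, 0, 0, 0, -0.5],
])

```text
time: 45.1
ee_pos: [0.4466, 0.276, 0.1113]
eef_rot: [-0.002, 0.177, 0.984, 0.001]
wrist_force: [-0.2, 0.2, -2.7]
gripper_width: 0.0446
```

```bash
python3 go.py 445 275.5 82 69.6
```

```text
t 45.1 p [446.6 276.  111.3] yaw 159.6 grip 44.6 F [-0.2  0.2 -2.7] q7 -0.03
turn units [ 0.   -0.03  0.01]  shift units now [ 0.06 -0.05  1.47]  after turn [ 0.06 -0.05  1.47]
```

Request:
drive_tool([
  [0, 0, 0, 0.05, 0, 0.5, -0.5],
  [0, 0, 0, 0, 0, 0.5, -0.5],
  [0, 0, 0, 0, 0, 0.3, -0.5],
  [0, 0, 0, 0, 0, 0.1, -0.5],
  [0, 0, 0, 0, 0, 0, -0.5],
  [0, 0, 0, 0, 0, 0, -0.5],
])

```text
time: 45.7
ee_pos: [0.4462, 0.2769, 0.0821]
eef_rot: [-0.001, 0.177, 0.984, 0.001]
wrist_force: [0.3, -0.2, -1.9]
gripper_width: 0.0447
```

```bash
python3 go.py 445 275.5 82 69.6
```

```text
t 45.7 p [446.2 276.9  82.1] yaw 159.6 grip 44.7 F [ 0.3 -0.2 -1.9] q7 -0.08
turn units [ 0.02 -0.02  0.  ]  shift units now [ 0.03 -0.09  0.01]  after turn [ 0.03 -0.09  0.01]
```

Request:
drive_tool([
  [0, 0, 0, 0, 0, 0.03, -0.5],
  [0, 0, 0, 0, 0, 0, 0.1],
  [0, 0, 0, 0, 0, 0, 0.35],
  [0, 0, 0, 0, 0, 0, 0.35],
  [0, 0, 0, 0, 0, 0, 0.35],
  [0, 0, 0, 0, 0, -0.3, 0.35],
  [0, 0, 0, 0, 0, -0.8, 0.35],
  [0, 0, 0, 0, 0, -1, 0.35],
  [0, 0, 0, 0, 0, -1, 0.35],
  [0, 0, 0, 0, 0, -1, 0.35],
  [0, 0, 0, 0, 0, -1, 0.35],
  [0, 0, 0, 0, 0, -1, 0.35],
  [0, 0, 0, 0, 0, 0, 0.35],
])

```text
time: 47.0
ee_pos: [0.4464, 0.2777, 0.2127]
eef_rot: [0.001, 0.176, 0.984, 0.003]
wrist_force: [-0.7, 0.6, -0.4]
gripper_width: 0.0573
```

Request:
drive_tool([
  [0, 0, 0, 0, -1, 0, 0.35],
  [0, 0, 0, 0, -1, 0, 0.35],
  [0, 0, 0, 0, -1, 0, 0.35],
  [0, 0, 0, 0, -1, 0, 0.35],
  [0, 0, 0, 0, -1, 0, 0.35],
  [0, 0, 0, 0, -1, 0, 0.35],
  [0, 0, 0, 0, -1, 0, 0.35],
  [0, 0, 0, 0, -1, 0, 0.35],
  [0, 0, 0, 0, -1, 0, 0.35],
  [0, 0, 0, 0, -1, 0, 0.35],
  [0, 0, 0, 0, -1, 0, 0.35],
  [0, 0, 0, 0, 0, 0, 0.35],
  [0, 0, 0, 0, 0, 0, 0.35],
])

```text
time: 48.3
ee_pos: [0.3628, 0.0623, 0.2069]
eef_rot: [-0.003, 0.175, 0.985, 0.002]
wrist_force: [1.3, 0.4, 0.2]
gripper_width: 0.0574
```

```bash
python3 go.py 445 275.5 200 69.6; python3 -c "
from h import *
cv2.imwrite('pics/side8.png',bot.camera('side')[...,::-1])
cv2.imwrite('pics/top8.png',bot.camera('top')[...,::-1])"
```

```text
t 48.3 p [362.8  62.3 206.9] yaw 159.8 grip 57.4 F [1.3 0.4 0.2] q7 0.38
turn units [ 0.02 -0.05  0.03]  shift units now [-0.18 11.42  0.38]  after turn [-0.14 11.42  0.35]
```

View pics/side8.png

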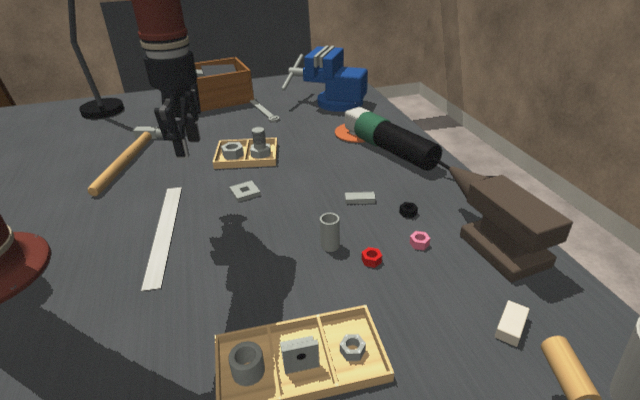

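View pics/top8.png

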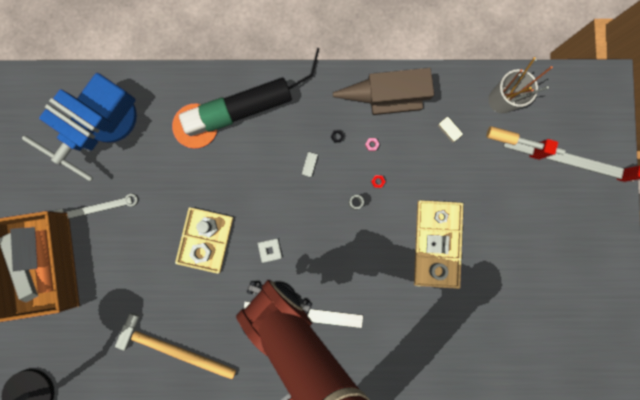

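Run:
```python
from h import *
t=cv2.imread('pics/top8.png');s=cv2.imread('pics/side8.png')
c=np.hstack([cv2.resize(t[195:285,170:240],(350,450),interpolation=cv2.INTER_CUBIC),cv2.resize(t[195:295,405:475],(315,450),interpolation=cv2.INTER_CUBIC)])
cv2.imwrite('pics/chk_t.png',c)
cv2.imwrite('pics/chk_s.png',np.vstack([cv2.resize(s[120:175,205:285],(400,275),interpolation=cv2.INTER_CUBIC),cv2.resize(s[300:400,205:405],(400,200),interpolation=cv2.INTER_CUBIC)]))
a=cv2.imread('pics/top0.png')
for n,(x,y) in dict(washer=(269,250),bar=(309,164),pipe=(356,202)).items():
    o=[]
    for im in(a,t):
        h=cv2.cvtColor(im,cv2.COLOR_BGR2HSV)[y-15:y+15,x-15:x+15];m=((h[...,2]>125)&(h[...,1]<60));yy,xx=np.nonzero(m);o.append((round(xx.mean(),1),round(yy.mean(),1)))
    print(n,o)
T={'tray2':(np.array([.4791,.2676]),-13.1),'tray3':(np.array([.4664,-.3245]),-3.5)}
for n,tr,px,z in(('nut','tray2',(202,253),.027),('bolt','tray2',(206,226),.068),('small','tray3',(441,216),.019),('bracket','tray3',(436,244),.011),('collar','tray3',(437.5,271),.038)):
    p=plane('top',px,z)[:2]-T[tr][0];q=np.radians(T[tr][1]);print(n,np.round([p@[np.cos(q),np.sin(q)]*1000,p@[-np.sin(q),np.cos(q)]*1000]))
```

```text
washer [(np.float64(14.9), np.float64(15.3)), (np.float64(14.9), np.float64(15.2))]
bar [(np.float64(15.1), np.float64(15.0)), (np.float64(15.0), np.float64(14.9))]
pipe [(np.float64(15.2), np.float64(14.5)), (np.float64(15.1), np.float64(14.6))]
nut [-33.  -5.]
bolt [36. -8.]
small [70. -2.]
bracket [-1.  6.]
collar [-67.   6.]
```

View pics/chk_t.png

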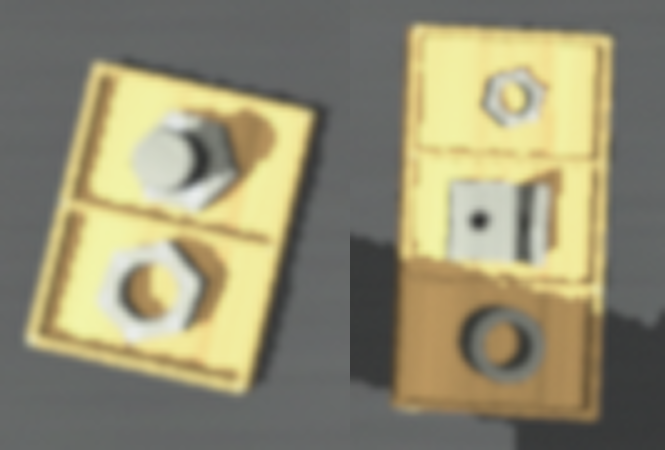

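View pics/chk_s.png

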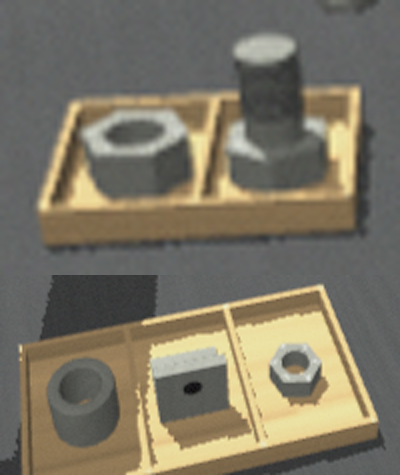

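All five parts lie flat and upright in separate bays, within about 3 mm of centre along the row and 8 mm across it. The discards haven't moved in the top view (under 0.2 px), and the gripper is clear of everything.

```bash
python3 -c "
from cell import bot
print(bot.hand_in())"
```

```text
the job is handed in; nothing more can be done
None
```

I placed all five parts and handed the job in after about 48 s of the 144 s allowed; the hand-in gives no verdict. The bolt (far bay) and large nut (near bay) are in the two-bay tray. The collar (near), bracket (middle) and small steel nut (far) are in the three-bay tray.

The last pictures from both cameras show each part flat and the right way up in its own bay. By the top view they are about 3 mm or less off the bay centres along the row and 8 mm or less across it. The washer, pipe stub and bar shifted less than 0.2 pixel, and the gripper was about 130 mm above the trays or more and touching nothing.

- **Height readings:** heights triangulated at the start read 1–2 mm above the given ones, which fits the stated calibration error. Final seating on the tray floors I judged by eye and from the placing heights, without triangulating again.
- **Gripper widths:** they read about 1–2 mm under the part sizes on every grasp.
- **Drift:** the tool drifted up to about 10 mm sideways on some moves, more on the long transfers, and I corrected it before each grasp and placement.

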